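# Restock the tilt-out swab bin from a jammed carrier tray

### The arm

A 6-joint arm with a two-finger parallel gripper is mounted at the origin on the work surface. World frame = base frame: x ahead of the robot, y to its left, z up, the work surface at z = 0. Lengths are in m, angles in rad, forces in N, time in s.
With the tool pointing down it reaches from about 0.35 to 0.85 m from the base axis. Payload 8.1 kg.
Tool frame: the origin (TCP) lies between the finger pads; the fingertips stand 11 mm ahead of it and the grasp point (between the pads) lies 8 mm behind it (tips_ahead is the z of the fingertips in the tool frame, in m); z points along the fingers, y is the line along which they close (so a half turn about z gives the same grasp; the last joint's range is limited). The gripper opens to 93 mm and grips with 3 to 60 N. Pads are 15 mm wide; open, the fingers measure 128 mm over their backs; the gripper's body (75 mm by 188 mm) begins 65 mm behind the grasp point.
Start: joints at [-1.238, 0.13, 1.488, -0, 1.523, -0.085], TCP at [0.243, -0.548, 0.23] pointing down, gripper open.
Joint ranges: [-2.96, 2.96], [-0.89, 2.26], [0.02, 2.5], [-1.34, 4.48], [0, 2.73], [-2.66, 2.66]. Speed limits (rad/s): [2.39, 2.39, 2.79, 3.14, 3.14, 3.14].

### API

Orientations are given as a rotation vector (axis times angle).
In Python, from plant import read_state, read_camera, close_job, tips_ahead gives the robot as it stands. The module is installed in compiled form; this text tells all that it offers.
- The arm moves only by the tool move_arm, never from a script. Its argument "plan" is a list of rows, each a list of 7 numbers: the turn, a rotation vector about the tool's x, y, z in units of 6 degrees (1.0 is 6 degrees), then the shift along the tool's x, y, z in units of 25 mm (1.0 is 25 mm), then the finger opening in mm, from 0 to 93. A call has exactly 10 rows; each row shifts and turns the commanded pose from where the row before left it, along the tool's axes as they then stand; what a row does not reach is not made up. A row lasts 1/10 s, in which the tool goes at most 50 mm and 8.59 degrees, less where a joint would pass 70% of its speed; a pose out of reach is approached as far as the arm can. A call is refused whole if a number of a shift passes 1 or a number of a turn 1, either way. A call with a gripper value outside its range is refused whole. The fingers move at their own pace and stop on an object; "force" is the grip in N (left out, the last holds). Time passes only in rows, so rows that do not move let the fingers close, or fill a call up. It gives the time, the measured TCP pose, the force, the opening and the grip force at its end, in the units of the state.
- read_state(): the state, without advancing time (a new reading comes with each control period).
- read_camera(name): name is "scene" or "side" or "wrist"; returns a dict with "frame" (420x560x3 uint8, red, green, blue), "z_map" (420x560 float32, m along the optical axis (not along the pixel's ray), 0 where there is no reading), "fx", "fy", "cx", "cy" (pixels), "rvec" (rotation vector, rad) and "tvec" (3), from world to camera coordinates, as OpenCV has them. Camera axes: x right, y down, z forward; pixel columns grow to the right and rows downward; lengths in m; the calibration is good to about 2 mm. A picture is of the moment at which its call begins.
- close_job(): hands the job in; it is judged then, once.
The state is a dict: "t": time; "q": joint angles; "dq": joint speeds; "joint_torque": joint torques, N m; "tool_pos": TCP position; "orientation": TCP orientation; "force": force on the tool from outside, world axes, zero at the start; "wrist_torque": the same for the moment, N m; "opening": finger opening in m; "gripper_force": force on a finger pad.
Only numpy, scipy, OpenCV 4.12 (cv2) and the standard library are available. Lean on these libraries where they do the work, as an engineer would, in place of code of your own. Each camera call takes 0.05 s, during which the arm holds its last target. There are 200 camera calls.

### The job

The tray of swab packs has jammed askew in its grey carrier, two corners caught under the carrier's rims: turn it square so that its corners come free and it lies flat on the carrier's floor, lift it out by its handle and set it down flat on the middle of the green mat. Then tip the blue bin forward, put every swab pack into it, and push the bin back until it clicks fully home; leave the tray on the mat and do not disturb the bottles and other loose things on the counter.

Things in the scene. Friction and masses are not known exactly. Their poses are not given: they have to be found in the camera images.
- carrier: Open grey plastic carrier, 200 (x) x 158 (y) x 52 high mm, fixed to the counter; origin at the centre of its underside, x along its length, z up. Along both long sides a blue rim turns inwards at the top (46 to 52 mm high), leaving a mouth 114 mm wide in y over an inside 148 mm wide; inside and mouth are both 190 mm long in x.
- carrier_floor (a point): Centre of the carrier's inside floor (4 mm up). Along its +y side a 17 mm wide, 10 mm high steel ledge runs under the rim. The tray lies here turned 0.25 to 0.38 rad anticlockwise (from above) against the carrier, two diagonal corners under the rims, the one at +y on the ledge, so it is slightly tilted. It clears the mouth when within about 0.1 rad of square and centred across it.
- tray_handle (a point): Centre of the black handle bar of the loose aluminium tray (150 (x) x 96 (y) mm, edge 22 high, about 350 g empty). Axes of the tray: x along its length and the bar, z up. The bar is 64 long (x), 10 thick (y), 14 high mm, on a 16 x 8 mm post in the tray's middle; its centre is 87 mm above the tray's underside.
- tray_base (a point): Centre of the tray's underside, 87 mm below the handle centre; axes of the tray. Its four pockets (44 x 30 mm, floor 4 mm thick, dividers 18 and edges 22 mm high above the underside) have their centres at x = +-36, y = +-25 mm; each holds one pack or is empty.
- mat: Fixed green non-slip mat, 220 (x) x 180 (y) x 3 mm; origin at the centre of its underside.
- bin (a joint): Tilt of the blue bin, rad: 0 = home in its case, 0.75 = tipped fully forward (stop). A spring catch acts from 0 to 0.12: some 5 N at the handle lip pulls it out, 6 to 10 N pushes it in with a click; not pushed, it stands ajar at 0.12. From there to about 0.4 it falls back to the catch; beyond, it falls to the stop and stays. Raising it loaded from the stop takes 12 to 17 N at the lip.
- case: Fixed white case of the bin, 126 deep (x), 210 wide (y), 155 high mm with a roof, open at the front (-x), which faces roughly to the robot. Origin at its underside; front edge at x = -60 mm, the bin's pivot at x = -54, z = 10 mm. The bin tipped forward, its mouth is clear from the case's front edge to x = -143 mm, where the top edge of its front panel is 105 mm above the counter.
- bin_pivot (a point): The bin's pivot, on its bottom front edge, mid-width. Axes turn with the bin; at joint 0 x points back into the case, z up. Tipping turns the top towards -x. Inside of the bin: x 0 to 91, y -88 to 88 mm, floor 5 mm thick; front panel x -6 to 0, 130 high; sides 90, back 75 mm high.
- bin_lip (a point): Middle of the top edge of the bin's white handle lip, an upright plate 70 wide (y), 5 thick (x), 33 high mm, 36 mm clear in front of the front panel and joined to it by a shelf below (top of the shelf 31 mm below this point), open above and at both ends. At x = -44.5, z = 128 mm in the pivot's axes, which it shares.
- pack1_mid (a point): Centre of a swab pack: white carton with a green band, 34 (x) x 24 (y) x 52 high (z) mm, about 35 g, loose; it starts upright in a pocket of the tray, its x along the tray's x. May be absent.
- pack2_mid (a point): The same, with an orange band.
- pack3_mid (a point): The same, with a blue band.
- pack4_mid (a point): The same, with a red band.
- saline: Bystander: bottle, 60 mm across, 160 high; origin at its underside. Like all bystanders, not to be moved.
- jar: Bystander: jar, 64 mm across, 85 high.
- gel: Bystander: green bottle, 44 mm across, 120 high.
- tape: Bystander: yellow roll of tape lying flat, 60 mm across, 24 high.
- bowl: Bystander: steel bowl, 110 mm across, 45 high.
- torch: Bystander: pen torch lying along its x, 18 mm thick, 130 long.
Not all that is in view belongs to the job. What is shaped like the part that bears tray_handle but yellow is not meant.

How it is judged:
By the outcome, as a careful person would: the job done as asked, in the order asked, and still so for the second after the job is handed in, with the robot touching nothing.
Of pack1, pack2, pack3, pack4 only 2 to 4 are there at a start; the rules pass over those that are not, and their reading is None.
At some moment in a run one of pack1, pack2, pack3, pack4, tray may be knocked a few centimetres aside while the robot is not near it.
It also fails if it takes over 210 s, if anything falls off the work surface, if the arm or the gripper's body presses on something with over 40 N, if the wrist force passes 120 N, or if a joint passes its speed limit or range.

## Working session

There is one attempt and no reset: what is moved stays moved. The work goes in short steps, Python scripts to look and compute and a tool call to move; the robot and the scene stay as the last step left them, time stands still between calls to the robot, and variables do not carry over. Pictures are saved under pics/ and viewed, at most 14 in all, crops included, and the job is handed in when it is done.

Besides the shell and the picture viewer there is one more tool, called after "Request:" as a command line: name --pt "numbers of a row" for each row, then --argument value for the rest. move_arm: Moves the arm, as the interface text tells. Its arguments: {"type":"object","properties":{"plan":{"type":"array","items":{"type":"array","items":{"type":"number"}}},"force":{"type":"number"}},"required":["plan"]}

```bash
ls; mkdir -p pics; cat > h.py <<'E'
import numpy as np, cv2
from scipy.spatial.transform import Rotation as R
from plant import read_state, read_camera, close_job, tips_ahead
def cam(n):
    c=read_camera(n); Rm=R.from_rotvec(np.ravel(c['rvec'])).as_matrix(); z=c['z_map']
    v,u=np.mgrid[:z.shape[0],:z.shape[1]]
    P=np.stack([(u-c['cx'])/c['fx']*z,(v-c['cy'])/c['fy']*z,z],-1)
    W=(P-np.ravel(c['tvec']))@Rm; W[z==0]=np.nan
    return c['frame'],W
def save(f,n,box=None,s=1):
    if box: f=f[box[1]:box[3],box[0]:box[2]]
    cv2.imwrite('pics/'+n,cv2.resize(f[:,:,::-1],None,fx=s,fy=s,interpolation=cv2.INTER_CUBIC))
E
python3 - <<'E'
from h import *
s=read_state(); print(s, tips_ahead)
fr=[]
for n in('scene','side'):
    f,W=cam(n); np.savez(n+'.npz',f=f,W=W); save(f,n+'0.png',s=1.4)
E
```

```text
pics
{'t': 0.0, 'q': array([-1.23838859e+00,  1.31132878e-01,  1.48927023e+00,  8.47409420e-06,
        1.52299382e+00, -8.54066207e-02]), 'dq': array([-0.00034233,  0.00152918,  0.00036331,  0.00039292,  0.0011081 ,
       -0.00053107]), 'joint_torque': array([ 8.05003356e-05, -5.59839606e+01, -4.91750693e+01,  7.71704852e-02,
        3.57967685e-02, -1.49921252e-04]), 'tool_pos': array([ 0.24330002, -0.54786276,  0.22860929]), 'orientation': array([-3.07153608e+00, -6.51165727e-01,  3.35744690e-04]), 'force': array([-0.29675741, -0.11367259, -0.11530553]), 'wrist_torque': array([-0.00453185, -0.01761002,  0.01252509]), 'gripper_force': 0.0, 'opening': 0.09309264691601352} 0.011
```

View pics/scene0.png

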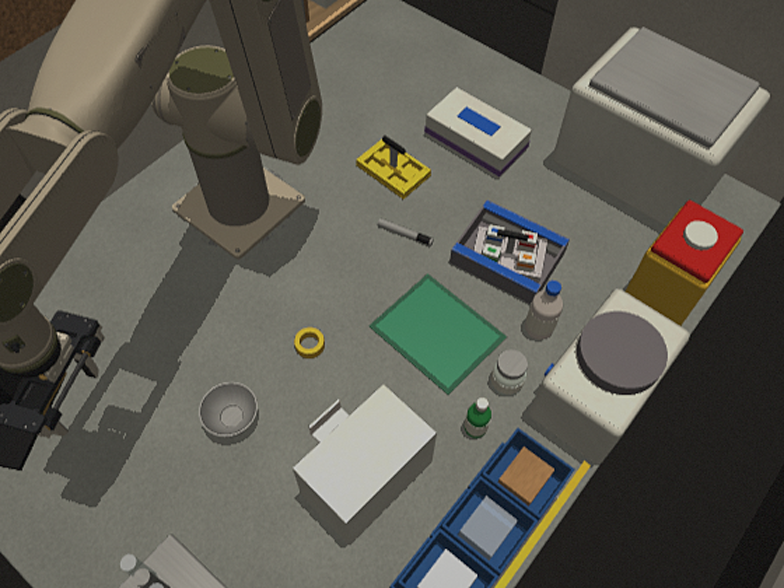

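View pics/side0.png

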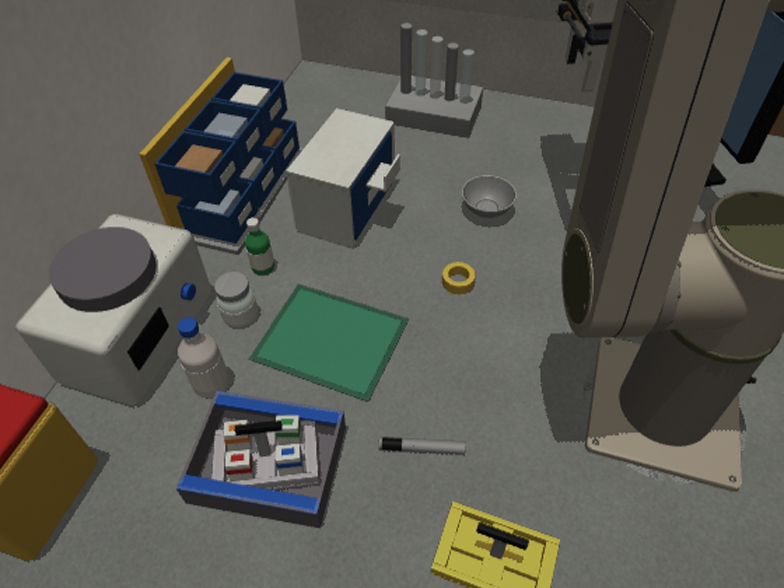

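The scene shows the carrier at (510,250), with four packs in its tray. The mat is at (437,332), the white case with its lip at (365,450), and the yellow decoy at (395,165). Next I measure them.

```bash
cat >> h.py <<'E'
def rect(p):
    (c,(w,h),a)=cv2.minAreaRect((np.asarray(p)[:,:2]*1000).astype(np.float32))
    if w<h: w,h,a=h,w,a+90
    return np.round(c,1),round(w,1),round(h,1),round((a+90)%180-90,1)  # long axis angle deg
def hsv(f): return cv2.cvtColor(f,cv2.COLOR_RGB2HSV).astype(int)
E
python3 - <<'E'
from h import *
for n in('scene','side'):
    d=np.load(n+'.npz'); f,W=d['f'],d['W']; H=hsv(f); h,s,v=H[...,0],H[...,1],H[...,2]
    z=W[...,2]
    def box(px):  # display px (1.4 scale)
        m=np.zeros(z.shape,bool); a=[int(q/1.4) for q in px]; m[a[1]:a[3],a[0]:a[2]]=1; return m
    B={'scene':dict(car=(440,190,580,305),mat=(360,265,515,400),case=(285,375,445,550),lip=(300,390,355,450),sal=(520,275,570,345),jar=(485,340,535,400),gel=(455,390,500,440),tape=(290,320,330,362),bowl=(190,375,265,450),torch=(370,210,440,250)),
       'side':dict(car=(175,385,350,530),mat=(245,280,412,402),case=(280,100,400,250),lip=(360,150,405,200),sal=(170,310,235,400),jar=(210,265,260,335),gel=(240,215,280,280),tape=(435,255,480,298),bowl=(455,170,520,225),torch=(375,430,470,460))}[n]
    print(n)
    m=box(B['car'])&(h>105)&(h<125)&(s>150)&(abs(z-.050)<.008); p=W[m]; print('rims',rect(p),np.median(p[:,2]))
    m=box(B['car'])&(v<60)&(z>.07); p=W[m]; print('bar',len(p),rect(p),np.percentile(p[:,2],[5,50,95]))
    pl=np.linalg.svd(p-p.mean(0))[2][0]; print('bardir',pl)
    m=box(B['mat'])&(h>60)&(h<90)&(s>80)&(z<.012); print('mat',rect(W[m]))
    m=box(B['case'])&(abs(z-.155)<.006); print('roof',rect(W[m]),np.median(z[m]))
    m=box(B['lip'])&(v>150)&(z>.12)&(z<.149); print('lip',rect(W[m]),np.nanmax(z[m]))
    for k in('sal','jar','gel','tape','bowl','torch'):
        m=box(B[k])&(z>.012); p=W[m]; print(k,rect(p),np.percentile(p[:,2],98))
E
```

```text
scene
rims (array([553.5, 271.7]), 195.8, 159.7, 7.4) 0.05354699048100591
bar 127 (array([629.4, 222.3]), 205.7, 51.9, -28.1) [0.07445607 0.10103338 0.1525903 ]
bardir [ 0.79960756 -0.51868537  0.30264373]
mat (array([547.1,  28.1]), 219.7, 180.5, -4.5)
roof (array([ 697.6, -299.8]), 252.8, 210.8, -4.8) 0.15635131218497048
lip (array([ 534.6, -285.6]), 69.9, 6.6, 85.6) 0.1452485615626978
sal (array([669.6, 199.9]), 152.0, 70.9, -52.1) 0.16305158487417162
jar (array([718.9,  12.5]), 176.9, 60.8, 76.9) 0.0915052723997551
gel (array([733.1, -58.8]), 108.5, 43.6, 84.3) 0.12483379918907077
tape (array([ 370.3, -161.6]), 59.0, 58.9, 42.6) 0.03127721760504469
bowl (array([ 358.6, -367.8]), 110.8, 108.4, -36.9) 0.0497617583109711
torch (array([343.8, 176.3]), 117.6, 71.7, -14.6) 0.024481453687050053
side
rims (array([554.2, 271.7]), 196.3, 153.4, 7.6) 0.050957741495210276
bar 269 (array([556. , 263.8]), 62.9, 11.9, 25.7) [0.07997907 0.09977076 0.10344171]
bardir [0.89971203 0.43564076 0.02711808]
mat (array([548.1,  30.2]), 219.5, 180.6, -4.3)
roof (array([ 695.5, -298.5]), 245.1, 215.3, -4.7) 0.15436287130899845
lip (array([ 536.6, -284.1]), 71.0, 5.7, 85.9) 0.14188486951265797
sal (array([730.6, 140.8]), 212.8, 113.0, -63.3) 0.15981459962303532
jar (array([727.5,  -1.1]), 119.7, 95.0, -45.6) 0.0866379098616322
gel (array([745.1, -98.1]), 237.1, 59.2, -58.6) 0.12003496309434428
tape (array([ 370.8, -159.8]), 61.7, 56.2, -75.3) 0.02587958184605193
bowl (array([ 361.6, -369.2]), 108.3, 107.0, -67.4) 0.04577510935224113
torch (array([342.9, 179.2]), 129.4, 17.6, 14.0) 0.019201859535447018
```

Request:
move_arm --pt "0 0 0 1 -1 0 93" --pt "0 0 0 1 -1 0 93" --pt "0 0 0 1 -1 0 93" --pt "0 0 0 1 -1 0 93" --pt "0 0 0 1 -1 0 93" --pt "0 0 0 1 -1 0 93" --pt "0 0 0 1 -1 0 93" --pt "0 0 0 1 -1 0 93" --pt "0 0 0 1 -1 0 93" --pt "0 0 0 1 -1 0 93"

```text
t: 1.1
tool_pos: [0.3706, -0.2169, 0.2293]
orientation: [-3.073, -0.651, 0.0]
force: [0.5, -0.1, 0.9]
opening: 0.0931
gripper_force: 0.0
```

```bash
cat >> h.py <<'E'
def yawdown(deg):  # tool down, tool x at yaw deg
    a=np.radians(deg); return R.from_matrix(np.array([[np.cos(a),np.sin(a),0],[np.sin(a),-np.cos(a),0],[0,0,-1]]).T.T)
def go(p,r=None):  # units from current pose to target (mm, Rotation)
    s=read_state(); R0=R.from_rotvec(s['orientation']); d=np.array(p)/1000-s['tool_pos']
    r=r or R0
    print('turn',np.round(np.degrees((R0.inv()*r).as_rotvec())/6,2),'shift(before turn)',np.round(R0.inv().apply(d)/.025,2),'shift(after)',np.round(r.inv().apply(d)/.025,2))
def now():
    s=read_state(); M=R.from_rotvec(s['orientation']).as_matrix()
    print('t',round(s['t'],2),'p',np.round(s['tool_pos']*1000,1),'yaw',round(np.degrees(np.arctan2(M[1,0],M[0,0])),1),'tilt z',np.round(M[:,2],3),'F',np.round(s['force'],1),'open',round(s['opening']*1000,1),'grip',round(s['gripper_force'],1),'q',np.round(s['q'],2))
E
python3 - <<'E'
from h import *
now()
d=np.load('side.npz'); f,W=d['f'],d['W']; z=W[...,2]
c=np.array([.554,.272]); a=np.radians(25.7); ex=np.array([np.cos(a),np.sin(a)]); ey=np.array([-ex[1],ex[0]])
q=(W[...,:2]-np.array([.556,.267])); X=q@ex*1000; Y=q@ey*1000
H=hsv(f)
m=(abs(X)<60)&(abs(Y)<50)&(z>.052)&(z<.078)&(H[...,2]>70)
A=np.c_[X[m],Y[m],np.ones(m.sum())]
w=np.ones(m.sum(),bool)
for _ in range(8):
    k=np.linalg.lstsq(A[w],z[m][w]*1000,rcond=None)[0]; r=z[m]*1000-A@k; w=abs(r)<3
print('plane',k,w.sum(),m.sum())
for sx in(-1,1):
  for sy in(-1,1):
    g=m.copy(); g[m]=w; g&=(X*sx>5)&(Y*sy>5); print(sx,sy,g.sum(),np.median(X[g]),np.median(Y[g]),np.median(z[g]*1000))
E
```

```text
t 1.1 p [ 370.6 -216.9  229.3] yaw 23.9 tilt z [-0.  0. -1.] F [ 0.5 -0.1  0.9] open 93.1 grip 0.0 q [-0.65 -0.35  1.93  0.    1.56  0.5 ]
plane [2.66359380e-02 8.06836453e-02 6.41054214e+01] 628 854
-1 -1 139 -39.65248436751801 -28.689758697027816 60.96251508978265
-1 1 187 -36.61642732373269 23.77575266016357 64.95082908536638
1 -1 111 43.270222928413226 -29.68444519039918 62.793266068382664
1 1 191 33.30700165910863 23.615036477248537 66.91658643447693
```

Request:
move_arm --pt "0 0 0 1 -1 0 93" --pt "0 0 0 1 -1 0 93" --pt "0 0 0 1 -1 0 93" --pt "0 0 0 1 -1 0 93" --pt "0 0 0 1 -1 0 93" --pt "0 0 0 1 -1 0 93" --pt "0 0 0 1 -1 0 93" --pt "0 0 0 1 -1 0 93" --pt "0 0 0 1 -1 0 93" --pt "0 0 0 1 -1 0 93"

```text
t: 2.1
tool_pos: [0.4976, 0.113, 0.2292]
orientation: [-3.073, -0.652, 0.001]
force: [-0.9, -0.7, -0.1]
opening: 0.0928
gripper_force: 0.0
```

Request:
move_arm --pt "0 0 0 1 -1 0 50" --pt "0 0 0 1 -1 0 50" --pt "0 0 0 1 -1 0 50" --pt "0 0 0 1 -1 0 50" --pt "0 0 0 0.5 -0.5 0 50" --pt "0 0 0 0 0 0 50" --pt "0 0 0 0 0 0 50" --pt "0 0 0 0 0 0 50" --pt "0 0 0 0 0 0 50" --pt "0 0 0 0 0 0 50"

```text
t: 3.1
tool_pos: [0.5548, 0.2591, 0.2299]
orientation: [3.074, 0.65, 0.001]
force: [0.3, 0.3, 0.2]
opening: 0.0499
gripper_force: 0.0
```

```bash
python3 - <<'E'
from h import *
now()
f,W=cam('wrist'); np.savez('wrist.npz',f=f,W=W); save(f,'w1.png',s=1.2)
z=W[...,2]; H=hsv(f)
m=(abs(W[...,0]-.556)<.05)&(abs(W[...,1]-.266)<.05)&(H[...,2]<70)&(z>.09)&(z<.115); print(m.sum(),rect(W[m]),np.percentile(z[m],[10,50,90]))
E
```

```text
t 3.1 p [554.8 259.1 229.9] yaw 23.9 tilt z [ 0.  0. -1.] F [0.3 0.3 0.2] open 49.9 grip 0.0 q [ 0.35  0.16  1.45 -0.    1.53  1.51]
541 (array([555.6, 262. ]), 63.2, 10.2, 25.3) [0.10120005 0.10249622 0.10353333]
```

View pics/w1.png

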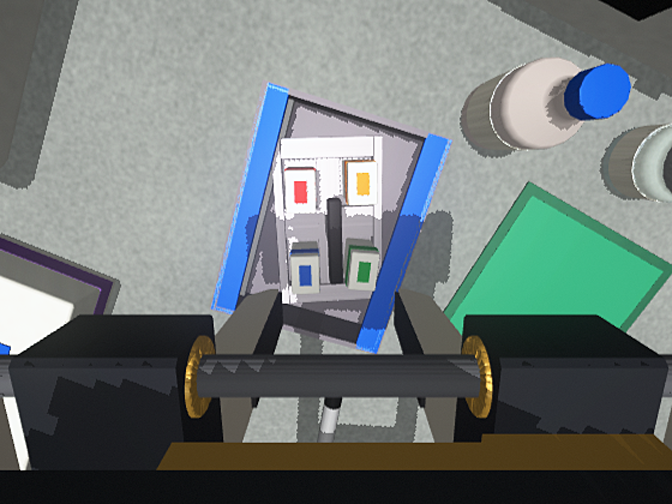

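The wrist view shows the bar at (335,240) and the four packs around it: red, orange, blue and green. I'll align with the bar and tilt to match.

```bash
python3 - <<'E'
from h import *
r=yawdown(25.5)*R.from_rotvec([.081,.027,0]); go(np.array([555.6,263,95])+8*r.as_matrix()[:,2],r)
E
```

```text
turn [ 0.78  0.24 -0.27] shift(before turn) [ 0.1  -0.15  5.72] shift(after) [-0.05  0.32  5.71]
```

Request:
move_arm --pt "0.78 0.24 -0.27 0 0 0 50" --pt "0 0 0 -0.05 0.32 0 50" --pt "0 0 0 0 0 1 50" --pt "0 0 0 0 0 1 50" --pt "0 0 0 0 0 1 50" --pt "0 0 0 0 0 1 50" --pt "0 0 0 0 0 0.9 40" --pt "0 0 0 0 0 0.8 40" --pt "0 0 0 0 0 0 40" --pt "0 0 0 0 0 0 40"

```text
t: 4.15
tool_pos: [0.5554, 0.2638, 0.0871]
orientation: [-2.982, -0.676, -0.01]
force: [0.0, 0.2, 1.2]
opening: 0.0401
gripper_force: 0.0
```

Request:
move_arm --pt "0 0 0 0 0 0 0" --pt "0 0 0 0 0 0 0" --pt "0 0 0 0 0 0 0" --pt "0 0 0 0 0 0 0" --pt "0 0 0 0 0 0 0" --pt "0 0 0 0 0 0 0" --pt "0 0 0 0 0 0 0" --pt "0 0 0 0 0 0 0" --pt "0 0 0 0 0 0 0" --pt "0 0 0 0 0 0 0" --force 15

```text
t: 5.15
tool_pos: [0.5559, 0.2642, 0.0875]
orientation: [-2.981, -0.676, -0.013]
force: [0.9, -2.5, 5.3]
opening: 0.01
gripper_force: 15.0
```

```bash
python3 - <<'E'
from h import *
now()
E
```

```text
t 5.15 p [555.9 264.2  87.5] yaw 25.5 tilt z [-0.01   0.085 -0.996] F [ 0.9 -2.5  5.3] open 10.0 grip 15.0 q [0.31 0.26 1.61 0.09 1.26 1.41]
```

Request:
move_arm --pt "0 0 0.4 0 0 0 0" --pt "0 0 0.4 0 0 0 0" --pt "0 0 0.4 0 0 0 0" --pt "0 0 0.4 0 0 0 0" --pt "0 0 0.4 0 0 0 0" --pt "0 0 0 0 0 0 0" --pt "0 0 0 0 0 0 0" --pt "0 0 0 0 0 0 0" --pt "0 0 0 0 0 0 0" --pt "0 0 0 0 0 0 0"

```text
t: 6.15
tool_pos: [0.5556, 0.2645, 0.0871]
orientation: [-3.034, -0.361, 0.001]
force: [0.1, 1.6, 4.1]
opening: 0.0107
gripper_force: 15.3
```

Request:
move_arm --pt "0 0 0.4 0 0 0 0" --pt "0 0 0.4 0 0 0 0" --pt "0 0 0.2 0 0 0 0" --pt "0 0 0 0 0 0 0" --pt "0 0 0 0 0 0 0" --pt "0 0 0 0 0 0 0" --pt "0 0 0 0 0 0 0" --pt "0 0 0 0 0 0 0" --pt "0 0 0 0 0 0 0" --pt "0 0 0 0 0 0 0"

```text
t: 7.15
tool_pos: [0.5553, 0.2643, 0.0868]
orientation: [-3.05, -0.202, 0.009]
force: [-0.2, -0.2, -4.4]
opening: 0.0101
gripper_force: 15.0
```

```bash
python3 - <<'E'
from h import *
now()
f,W=cam('side'); save(f,'s2.png',(110,260,260,390),4); np.savez('side.npz',f=f,W=W)
r=yawdown(7.5); go([555,271,4+87-8],r)
E
```

```text
t 7.15 p [555.3 264.3  86.8] yaw 7.6 tilt z [-0.012  0.085 -0.996] F [-0.2 -0.2 -4.4] open 10.1 grip 15.0 q [0.31 0.26 1.61 0.09 1.26 1.72]
turn [-0.82  0.    0.01] shift(before turn) [ 0.02 -0.25  0.18] shift(after) [ 0.02 -0.27  0.16]
```

View pics/s2.png

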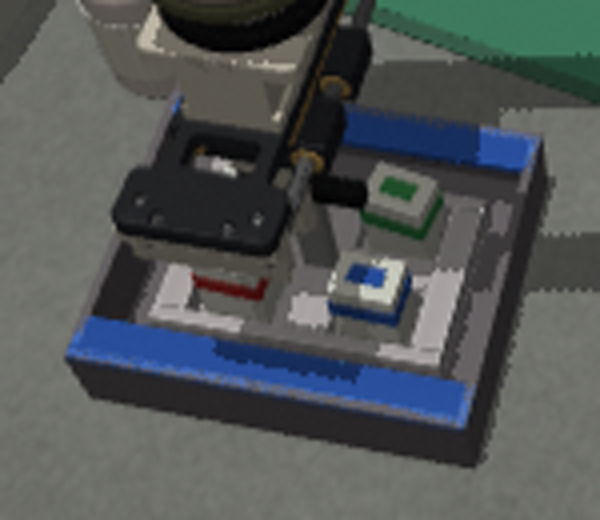

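The tray is now square, with the green and blue packs clear at (400,195) and (365,300). I untilt it, set it flat on the floor and release it.

Request:
move_arm --pt "-0.2 0 0 0 -0.07 0 0" --pt "-0.2 0 0 0 -0.07 0 0" --pt "-0.2 0 0 0 -0.07 0 0" --pt "-0.22 0 0 0 -0.06 0 0" --pt "0 0 0 0 0 0.08 0" --pt "0 0 0 0 0 0.08 0" --pt "0 0 0 0 0 0 0" --pt "0 0 0 0 0 0 0" --pt "0 0 0 0 0 0 0" --pt "0 0 0 0 0 0 0"

```text
t: 8.2
tool_pos: [0.5547, 0.2707, 0.0834]
orientation: [3.134, 0.207, -0.0]
force: [0.8, -0.4, -4.3]
opening: 0.0098
gripper_force: 15.0
```

Request:
move_arm --pt "0 0 0 0 0 0 30" --pt "0 0 0 0 0 0 30" --pt "0 0 0 0 0 0 30" --pt "0 0 0 0 0 0 30" --pt "0 0 0 0 0 0 30" --pt "0 0 0 0 0 0 30" --pt "0 0 0 0 0 0 30" --pt "0 0 0 0 0 0 30" --pt "0 0 0 0 0 0 30" --pt "0 0 0 0 0 0 30"

```text
t: 9.2
tool_pos: [0.5546, 0.2709, 0.0833]
orientation: [3.134, 0.207, -0.0]
force: [0.2, 0.1, -1.1]
opening: 0.0296
gripper_force: 0.0
```

```bash
python3 - <<'E'
from h import *
now()
for n in('side','wrist'):
    f,W=cam(n); z=W[...,2]; H=hsv(f)
    q=W[...,:2]-np.array([.554,.272]); a=np.radians(7.5); ex=np.array([np.cos(a),np.sin(a)]); ey=np.array([-ex[1],ex[0]]); X=q@ex*1000;Y=q@ey*1000
    m=(abs(X)<40)&(abs(Y)<25)&(z>.09)&(z<.1)&(H[...,2]<70); 
    if m.sum()>20: print(n,'bar',m.sum(),np.median(z[m]),rect(W[m]))
    for sx in(-1,1):
      for sy in(-1,1):
        m=(abs(X-sx*36)<20)&(abs(Y-sy*25)<16)&(z>.05)&(z<.07)&(H[...,2]>60); print(sx,sy,m.sum(),np.round(np.percentile(z[m]*1000,[20,50,80]),1) if m.sum() else '')
E
```

```text
t 9.2 p [554.6 270.9  83.3] yaw 7.6 tilt z [-0. -0. -1.] F [ 0.2  0.1 -1.1] open 29.6 grip 0.0 q [ 0.37  0.29  1.58 -0.    1.27  1.81]
side bar 67 0.09572371986900652 (array([537.8, 275.5]), 37.4, 18.0, 48.8)
-1 -1 201 [57.3 58.9 60.1]
-1 1 240 [57.  58.7 59.9]
1 -1 0 
1 1 0 
wrist bar 1787 0.09770268022124745 (array([551.9, 269.1]), 62.5, 32.9, 13.2)
-1 -1 133 [54. 59. 60.]
-1 1 225 [53.6 59.3 60. ]
1 -1 2768 [59.3 59.9 60.5]
1 1 2673 [59.3 60.  60.6]
```

Pack tops are at 60 mm, so the tray lies flat. Regrip and lift.

Request:
move_arm --pt "0 0 0 0 0 0 0" --pt "0 0 0 0 0 0 0" --pt "0 0 0 0 0 0 0" --pt "0 0 0 0 0 0 0" --pt "0 0 0 0 0 0 0" --pt "0 0 0 0 0 0 0" --pt "0 0 0 0 0 -0.1 0" --pt "0 0 0 0 0 -0.2 0" --pt "0 0 0 0 0 -0.4 0" --pt "0 0 0 0 0 -0.4 0" --force 35

```text
t: 10.3
tool_pos: [0.5544, 0.271, 0.1116]
orientation: [3.134, 0.207, -0.001]
force: [0.6, 0.6, -3.9]
opening: 0.01
gripper_force: 35.0
```

Request:
move_arm --pt "0 0 0 0 0 -0.4 0" --pt "0 0 0 0 0 -0.4 0" --pt "0 0 0 0 0 -0.5 0" --pt "0 0 0 0 0 -0.5 0" --pt "0 0 0 0 0 -0.5 0" --pt "0 0 0 0 0 -0.4 0" --pt "0 0 0 0 0 -0.2 0" --pt "0 0 0 0 0 0 0" --pt "0 0 0 0 0 0 0" --pt "0 0 0 0 0 0 0"

```text
t: 11.3
tool_pos: [0.5541, 0.2708, 0.1824]
orientation: [3.134, 0.207, -0.002]
force: [-0.6, 0.2, -4.3]
opening: 0.0095
gripper_force: 35.0
```

```bash
python3 - <<'E'
from h import *
now()
r=yawdown(-4.4); go([547.6,29.2,3+87-8],r)
f,W=cam('side'); 
d=np.load('scene.npz')
for nm,f,W in(('side',f,W),('scene',d['f'],d['W'])):
  for k,c,h0 in(('sal',(.67,.17),.1),('jar',(.72,0),.06),('gel',(.72,-.1),.08)):
    m=(np.hypot(W[...,0]-c[0],W[...,1]-c[1])<.08)&(W[...,2]>h0)&(W[...,2]<.2)&~((np.hypot(W[...,0]-.554,W[...,1]-.26)<.1)); print(nm,k,m.sum(),rect(W[m]) if m.sum()>9 else '')
E
```

```text
t 11.3 p [554.1 270.8 182.4] yaw 7.6 tilt z [-0.002 -0.001 -1.   ] F [-0.6  0.2 -4.3] open 9.5 grip 35.0 q [ 0.37  0.2   1.5  -0.    1.45  1.81]
turn [0.01 0.01 1.99] shift(before turn) [-1.52  9.54  4.03] shift(after) [0.48 9.66 4.02]
side sal 24 (array([707.6, 196.8]), 17.4, 5.8, -9.3)
side jar 8 
side gel 0 
scene sal 383 (array([703.7, 166.3]), 55.5, 49.0, 28.0)
scene jar 538 (array([749.5,  -5.8]), 135.8, 104.3, -78.0)
scene gel 206 (array([ 753.3, -106.9]), 91.3, 38.7, -34.9)
```

Request:
move_arm --pt "0 0 0.2 0 0.3 0 0" --pt "0 0 0.3 0 0.6 0 0" --pt "0 0 0.3 0 0.8 0 0" --pt "0 0 0.3 0 0.8 0 0" --pt "0 0 0.3 0 0.8 0 0" --pt "0 0 0.3 0 0.8 0 0" --pt "0 0 0.3 0 0.8 0 0" --pt "0 0 0 0 0.8 0 0" --pt "0 0 0 0 0.8 0 0" --pt "0 0 0 0 0.8 0 0"

```text
t: 12.35
tool_pos: [0.554, 0.0868, 0.1834]
orientation: [3.138, -0.125, -0.0]
force: [-0.0, -0.4, -3.8]
opening: 0.0097
gripper_force: 35.0
```

Request:
move_arm --pt "0 0 0 0 0.8 0 0" --pt "0 0 0 0 0.8 0.3 0" --pt "0 0 0 0 0.4 0.5 0" --pt "0 0 0 0 0.2 0.6 0" --pt "0 0 0 0 0 0.6 0" --pt "0 0 0 0 0 0.4 0" --pt "0 0 0 0 0 0.2 0" --pt "0 0 0 0 0 0 0" --pt "0 0 0 0 0 0 0" --pt "0 0 0 0 0 0 0"

```text
t: 13.35
tool_pos: [0.5507, 0.0344, 0.1193]
orientation: [3.139, -0.121, 0.002]
force: [1.0, -0.3, -3.1]
opening: 0.0098
gripper_force: 35.0
```

```bash
python3 - <<'E'
from h import *
now()
r=yawdown(-4.4); go([547.6,29.2,3+87-8],r)
E
```

```text
t 13.35 p [550.7  34.4 119.3] yaw -4.4 tilt z [ 0.001 -0.    -1.   ] F [ 1.  -0.3 -3.1] open 9.8 grip 35.0 q [-0.03  0.08  1.75 -0.    1.31  1.62]
turn [ 0.   -0.01 -0.  ] shift(before turn) [-0.11  0.22  1.49] shift(after) [-0.11  0.22  1.49]
```

Request:
move_arm --pt "0 0 0 -0.11 0.22 0.2 0" --pt "0 0 0 0 0 0.3 0" --pt "0 0 0 0 0 0.3 0" --pt "0 0 0 0 0 0.3 0" --pt "0 0 0 0 0 0.2 0" --pt "0 0 0 0 0 0.1 0" --pt "0 0 0 0 0 0.07 0" --pt "0 0 0 0 0 0 0" --pt "0 0 0 0 0 0 0" --pt "0 0 0 0 0 0 0"

```text
t: 14.35
tool_pos: [0.5472, 0.0289, 0.0822]
orientation: [3.139, -0.122, 0.001]
force: [-2.3, 0.2, 0.6]
opening: 0.0098
gripper_force: 35.0
```

Request:
move_arm --pt "0 0 0 0 0 0 40" --pt "0 0 0 0 0 0 40" --pt "0 0 0 0 0 0 40" --pt "0 0 0 0 0 0 40" --pt "0 0 0 0 0 0 40" --pt "0 0 0 0 0 -0.5 40" --pt "0 0 0 0 0 -1 40" --pt "0 0 0 0 0 -1 40" --pt "0 0 0 0 0 -1 40" --pt "0 0 0 0 0 -1 40"

```text
t: 15.35
tool_pos: [0.5469, 0.0288, 0.1963]
orientation: [3.139, -0.122, 0.001]
force: [0.2, -0.1, 0.1]
opening: 0.04
gripper_force: 0.0
```

```bash
python3 - <<'E'
from h import *
now()
# lip: grasp with fingers across lip thickness (tool y along case x)
u=np.array([np.cos(np.radians(-4.3)),np.sin(np.radians(-4.3))])
for dx in (0,): go([535.6,-285,200],yawdown(85.7))
E
```

```text
t 15.35 p [546.9  28.8 196.3] yaw -4.4 tilt z [ 0.001 -0.    -1.   ] F [ 0.2 -0.1  0.1] open 40.0 grip 0.0 q [-0.04  0.01  1.68 -0.    1.46  1.61]
turn [ 1.000e-02 -0.000e+00 -1.502e+01] shift(before turn) [ 0.52 12.55 -0.14] shift(after) [-12.55   0.49  -0.15]
```

Request:
move_arm --pt "0 0 0 0 0.5 0 40" --pt "0 0 0 0 1 0 40" --pt "0 0 0 0 1 0 40" --pt "0 0 0 0 1 0 40" --pt "0 0 0 0 1 0 40" --pt "0 0 0 0 1 0 40" --pt "0 0 0 0 1 0 40" --pt "0 0 0 0 1 0 40" --pt "0 0 0 0 1 0 40" --pt "0 0 0 0 1 0 40"

```text
t: 16.35
tool_pos: [0.5278, -0.2093, 0.194]
orientation: [3.139, -0.122, -0.001]
force: [1.0, 0.4, 0.8]
opening: 0.0401
gripper_force: 0.0
```

Request:
move_arm --pt "0 0 0 0 1 0 40" --pt "0 0 0 0.5 1 0 40" --pt "0 0 0 0 1 0 40" --pt "0 0 -1 0 0 0 40" --pt "0 0 -1 0 0 0 40" --pt "0 0 -1 0 0 0 40" --pt "0 0 -1 0 0 0 40" --pt "0 0 -1 0 0 0 40" --pt "0 0 -1 0 0 0 40" --pt "0 0 -1 0 0 0 40"

```text
t: 17.35
tool_pos: [0.5345, -0.284, 0.1939]
orientation: [-2.972, -1.017, 0.001]
force: [-1.0, 1.1, 0.9]
opening: 0.04
gripper_force: 0.0
```

Request:
move_arm --pt "0 0 -1 0 0 0 40" --pt "0 0 -1 0 0 0 40" --pt "0 0 -1 0 0 0 40" --pt "0 0 -1 0 0 0 40" --pt "0 0 -1 0 0 0 40" --pt "0 0 -1 0 0 0 20" --pt "0 0 -1 0 0 0 20" --pt "0 0 -1 0 0 0 20" --pt "0 0 0 0 0 0 20" --pt "0 0 0 0 0 0 20"

```text
t: 18.35
tool_pos: [0.5347, -0.2839, 0.1941]
orientation: [-2.309, -2.13, 0.001]
force: [0.2, 0.1, 0.5]
opening: 0.0201
gripper_force: 0.0
```

```bash
python3 - <<'E'
from h import *
now()
f,W=cam('wrist'); save(f,'w3.png',s=1.2); z=W[...,2]
m=(abs(W[...,0]-.5355)<.02)&(abs(W[...,1]+.285)<.05)&(z>.13)&(z<.145); print(m.sum(), rect(W[m]) if m.sum()>5 else '')
f,W=cam('side'); z=W[...,2]
m=(abs(W[...,0]-.5355)<.02)&(abs(W[...,1]+.285)<.05)&(z>.127)&(z<.143); print(m.sum(), rect(W[m]) if m.sum()>5 else '')
go([535.6,-285,127],yawdown(85.7))
E
```

```text
t 18.35 p [ 534.7 -283.9  194.1] yaw 85.4 tilt z [-0.001 -0.    -1.   ] F [0.2 0.1 0.5] open 20.1 grip 0.0 q [-0.57  0.16  1.52 -0.    1.46 -0.49]
751 (array([ 534.7, -287.2]), 69.7, 4.7, 85.3)
70 (array([ 536.5, -284.1]), 75.6, 7.4, 85.7)
turn [-0.    0.   -0.05] shift(before turn) [-0.04  0.03  2.69] shift(after) [-0.05  0.03  2.69]
```

View pics/w3.png

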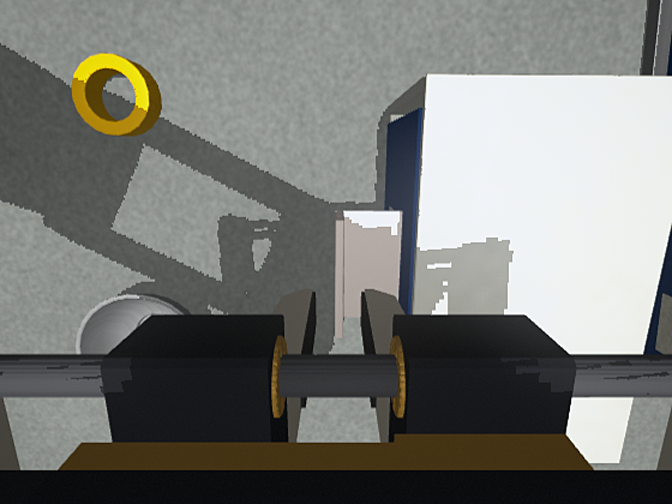

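The fingers straddle the lip at (340,270). I go down and pull the lip forward along its arc.

Request:
move_arm --pt "0 0 0 0 0 0.7 20" --pt "0 0 0 0 0 0.9 20" --pt "0 0 0 0 0 0.8 20" --pt "0 0 0 0 0 0.25 20" --pt "0 0 0 0 0 0 20" --pt "0 0 0 0 -0.15 0 20" --pt "0 0 0 0 -0.15 0 20" --pt "0 0 0 0 -0.2 0.05 20" --pt "0 0 0 0 -0.2 0.1 20" --pt "0 0 0 0 -0.2 0.1 20"

```text
t: 19.45
tool_pos: [0.5134, -0.2824, 0.1232]
orientation: [2.304, 2.132, 0.001]
force: [1.5, -0.1, -0.5]
opening: 0.0202
gripper_force: 0.8
```

Request:
move_arm --pt "0 0 0 0 -0.2 0.1 20" --pt "0 0 0 0 -0.2 0.1 20" --pt "0 0 0 0 -0.2 0.1 20" --pt "0 0 0 0 -0.2 0.13 20" --pt "0 0 0 0 -0.2 0.15 20" --pt "0 0 0 0 -0.2 0.15 25" --pt "0 0 0 0 -0.2 0.15 25" --pt "0 0 0 0 -0.2 0.15 25" --pt "0 0 0 0 0 0 25" --pt "0 0 0 0 0 0 25"

```text
t: 20.45
tool_pos: [0.4725, -0.2787, 0.0959]
orientation: [-2.306, -2.133, 0.001]
force: [-0.6, 0.8, -0.3]
opening: 0.0245
gripper_force: 0.3
```

```bash
python3 - <<'E'
from h import *
now()
f,W=cam('side'); save(f,'s4.png',(190,60,340,190),4)
E
```

```text
t 20.45 p [ 472.5 -278.7   95.9] yaw 85.5 tilt z [-0.001 -0.    -1.   ] F [-0.6  0.8 -0.3] open 24.5 grip 0.3 q [-0.63  0.1   1.77 -0.    1.27 -0.55]
```

View pics/s4.png

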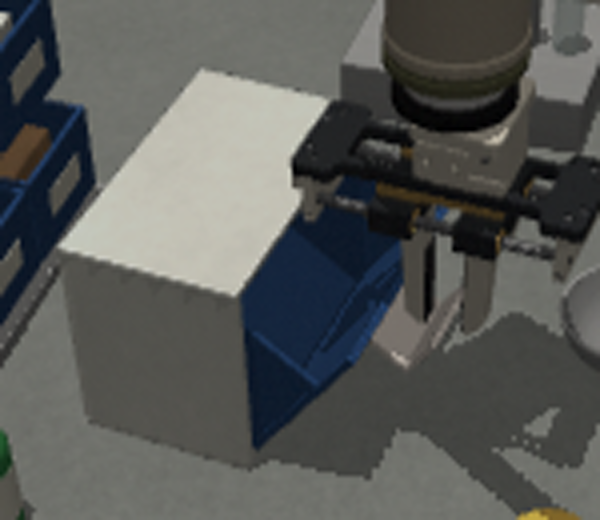

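The bin is tipped well past 0.4. I'll follow it to the stop, then withdraw upwards.

Request:
move_arm --pt "0 0 0 0 -0.2 0.2 34" --pt "0 0 0 0 -0.2 0.2 34" --pt "0 0 0 0 -0.2 0.2 34" --pt "0 0 0 0 -0.1 0 34" --pt "0 0 0 0 0 0 34" --pt "0 0 0 0 0 -0.3 34" --pt "0 0 0 0 0 -1 34" --pt "0 0 0 0 0 -1 34" --pt "0 0 0 0 0 -1 34" --pt "0 0 0 0 0 -1 34"

```text
t: 21.5
tool_pos: [0.4558, -0.2776, 0.1907]
orientation: [2.304, 2.133, 0.0]
force: [0.3, -0.2, -0.4]
opening: 0.0339
gripper_force: 0.0
```

Request:
move_arm --pt "0 0 0 0 0 -0.5 60" --pt "0 0 0 1 0 0 60" --pt "0 0 0 1 0 0 60" --pt "0 0 0 1 0 0 60" --pt "0 0 0 1 0 0 60" --pt "0 0 0 1 0 0 60" --pt "0 0 0 1 0 0 60" --pt "0 0 0 1 0 0 60" --pt "0 0 0 1 0 0 60" --pt "0 0 0 1 0 0 60"

```text
t: 22.5
tool_pos: [0.4728, -0.0521, 0.2011]
orientation: [2.305, 2.133, -0.0]
force: [0.4, 0.2, 0.8]
opening: 0.0599
gripper_force: 0.0
```

```bash
cat >> h.py <<'E'
def packs(n,show=True):
    f,W=cam(n); z=W[...,2]; H=hsv(f); out={}
    for k,(lo,hi) in dict(green=(50,75),orange=(12,26),blue=(105,120),red=(0,6)).items():
        m=(H[...,0]>=lo)&(H[...,0]<=hi)&(H[...,1]>140)&(z>.045)&(z<.075)&(abs(W[...,0]-.55)<.2)&(abs(W[...,1]-.03)<.16)
        if m.sum()<8: out[k]=None; continue
        top=m&(z>np.nanpercentile(z[m],90)-.004)
        c=np.median(W[top],0)
        white=(abs(W[...,0]-c[0])<.025)&(abs(W[...,1]-c[1])<.025)&(abs(z-c[2])<.004)
        out[k]=(np.round(c*1000,1),white.sum(),rect(W[white]))
        print(n,k,out[k])
    return f,W
E
python3 - <<'E'
from h import *
now()
f,W=cam('side'); z=W[...,2]
u=np.array([np.cos(np.radians(-4.3)),np.sin(np.radians(-4.3))]);v=np.array([-u[1],u[0]])
q=W[...,:2]-np.array([.6338,-.2924]); X=q@u*1000;Y=q@v*1000
H=hsv(f)
m=(X<-110)&(X>-160)&(abs(Y)<90)&(z>.08)&(H[...,0]>100)&(H[...,0]<125)&(H[...,1]>120); print('panel top',m.sum(),np.percentile(X[m],[5,50]),np.percentile(z[m],[50,98]),np.percentile(Y[m],[5,95]))
packs('side'); f,W=packs('wrist'); save(f,'w5.png',s=1.2)
E
```

```text
t 22.5 p [472.8 -52.1 201.1] yaw 85.6 tilt z [ 0. -0. -1.] F [0.4 0.2 0.8] open 59.9 grip 0.0 q [-0.22 -0.2   1.86 -0.    1.48 -0.14]
panel top 80 [-144.95539428 -134.21368676] [0.0946799  0.10517688] [-82.55334269  87.97000573]
side green (array([721.4, -73.2,  72.1]), np.int64(59), (array([723.7, -77.4]), 42.9, 19.1, 30.7))
side blue (array([512.8,  57.5,  58.5]), np.int64(137), (array([512.3,  58.3]), 34.6, 24.7, -5.6))
side red (array([580.8,  51.3,  59.2]), np.int64(121), (array([580.8,  50.6]), 34.1, 24.9, -8.5))
wrist green (array([710. , -88. ,  72.6]), np.int64(350), (array([713., -92.]), 38.1, 12.9, -86.7))
wrist orange (array([579.2,  -1.5,  59.3]), np.int64(1091), (array([578.9,  -2.1]), 34.2, 23.3, -4.3))
wrist blue (array([510.9,  55.9,  59.5]), np.int64(1246), (array([510.6,  55.7]), 34.1, 24.2, -6.4))
wrist red (array([580.3,  49.1,  59.4]), np.int64(1253), (array([580.2,  48.6]), 34.3, 24.1, -7.1))
```

View pics/w5.png

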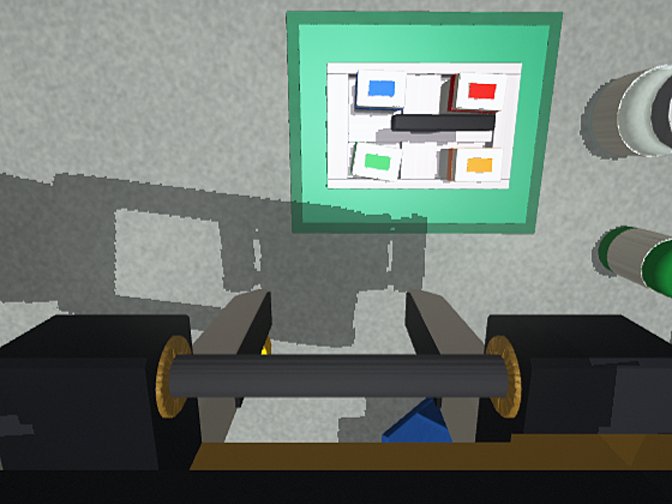

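The bin is fully tipped, with its panel top at case x = -143 mm and z = 105 mm. The tray is on the mat, with blue at (380,90), red at (480,90), green at (378,162) and orange at (480,165) in this view.

```bash
sed -i 's/abs(W\[...,0\]-.55)<.2)/abs(W[...,0]-.53)<.11)/' h.py; cat >> h.py <<'E'
U=np.array([np.cos(np.radians(-4.3)),np.sin(np.radians(-4.3))]);V=np.array([-U[1],U[0]])
def case(x,y,z): return [*(np.array([633.8,-292.4])+x*U+y*V),z]
E
python3 - <<'E'
from h import *
f,W=packs('wrist'); z=W[...,2]; H=hsv(f)
m=(abs(W[...,0]-.547)<.06)&(abs(W[...,1]-.029)<.03)&(z>.09)&(z<.105)&(H[...,2]<80); print('bar',m.sum(),rect(W[m]),np.median(z[m]))
m=(abs(W[...,0]-.547)<.15)&(abs(W[...,1]-.029)<.15)&(H[...,0]>60)&(H[...,0]<90)&(H[...,1]>80)&(z<.012); print('mat',rect(W[m]))
m=(abs(W[...,0]-.547)<.09)&(abs(W[...,1]-.029)<.06)&(z>.018)&(z<.03); print('tray edge',rect(W[m]))
E
```

```text
wrist green (array([505.2,   6.3,  59.4]), np.int64(1087), (array([505.1,   5.9]), 34.0, 24.0, -13.7))
wrist orange (array([579.7,  -1.5,  59.3]), np.int64(1096), (array([579. ,  -1.9]), 34.3, 23.2, -4.3))
wrist blue (array([510.8,  55.8,  59.5]), np.int64(1255), (array([510.6,  55.7]), 34.1, 24.2, -6.2))
wrist red (array([580.3,  49.1,  59.3]), np.int64(1258), (array([580.2,  48.6]), 34.3, 24.3, -7.0))
bar 1217 (array([544.6,  28.2]), 64.5, 10.1, -4.2) 0.09664013368446955
mat (array([546.8,  28.6]), 220.0, 180.6, -4.5)
tray edge (array([544.5,  28.4]), 150.3, 95.1, -4.3)
```

```bash
python3 - <<'E'
from h import *
go([505.1,5.9,41],yawdown(76.5))
E
```

```text
turn [0.   0.01 1.53] shift(before turn) [2.45 1.11 6.4 ] shift(after) [2.59 0.71 6.4 ]
```

Request:
move_arm --pt "0 0 0.77 0 0 0 54" --pt "0 0 0.76 0 0 0 54" --pt "0 0 0 0.9 0.25 0 54" --pt "0 0 0 0.9 0.25 0 54" --pt "0 0 0 0.79 0.21 0.4 54" --pt "0 0 0 0 0 1 54" --pt "0 0 0 0 0 1 54" --pt "0 0 0 0 0 1 54" --pt "0 0 0 0 0 0 54" --pt "0 0 0 0 0 0 54"

```text
t: 23.7
tool_pos: [0.505, 0.0048, 0.1161]
orientation: [-2.47, -1.941, 0.002]
force: [0.9, 0.4, 0.8]
opening: 0.054
gripper_force: 0.0
```

Request:
move_arm --pt "0 0 0 0 0 0.8 54" --pt "0 0 0 0 0 0.8 54" --pt "0 0 0 0 0 0.8 54" --pt "0 0 0 0 0 0.5 54" --pt "0 0 0 0 0 0.1 54" --pt "0 0 0 0 0 0 0" --pt "0 0 0 0 0 0 0" --pt "0 0 0 0 0 0 0" --pt "0 0 0 0 0 0 0" --pt "0 0 0 0 0 0 0" --force 10

```text
t: 24.7
tool_pos: [0.5062, 0.0055, 0.0422]
orientation: [2.468, 1.941, 0.002]
force: [-1.3, 0.2, 6.4]
opening: 0.0339
gripper_force: 10.0
```

Request:
move_arm --pt "0 0 0 0 0 -0.3 0" --pt "0 0 0 0 0 -0.6 0" --pt "0 0 0 0 0 -0.8 0" --pt "0 0 0 0 0 -0.8 0" --pt "0 0 0 0 0 -0.8 0" --pt "0 0 0 0 0 -0.8 0" --pt "0 0 0 0 0 -0.8 0" --pt "0 0 0 0 0 -0.5 0" --pt "0 0 0 0 0 0 0" --pt "0 0 0 0 0 0 0"

```text
t: 25.7
tool_pos: [0.5051, 0.0056, 0.1756]
orientation: [2.469, 1.942, -0.001]
force: [0.6, -0.9, -0.9]
opening: 0.034
gripper_force: 10.0
```

```bash
python3 - <<'E'
from h import *
now(); packs('side')
go(case(-90,57,115),yawdown(-4.3))
E
```

```text
t 25.7 p [505.1   5.6 175.6] yaw 76.4 tilt z [-0. -0. -1.] F [ 0.6 -0.9 -0.9] open 34.0 grip 10.0 q [-0.09 -0.1   1.82 -0.    1.42  0.15]
side blue (array([511.5,  58. ,  59.2]), np.int64(132), (array([511.2,  57.8]), 34.1, 25.7, -7.9))
side red (array([581.8,  50.3,  58.6]), np.int64(128), (array([581.3,  50.7]), 34.2, 24.6, -8.2))
turn [-1.000e-02  2.000e-02  1.345e+01] shift(before turn) [-8.7   3.91  2.4 ] shift(after) [2.44 9.22 2.4 ]
```

Request:
move_arm --pt "0 0 1 0 0 0 0" --pt "0 0 1 0 0 0 0" --pt "0 0 1 0 0 0 0" --pt "0 0 1 0 0 0 0" --pt "0 0 1 0 0 0 0" --pt "0 0 1 0 0 0 0" --pt "0 0 1 0 0 0 0" --pt "0 0 1 0 0 0 0" --pt "0 0 1 0 0 0 0" --pt "0 0 1 0 0 0 0"

```text
t: 26.75
tool_pos: [0.5043, 0.0056, 0.1742]
orientation: [-3.11, -0.441, 0.004]
force: [-0.9, 0.9, -1.1]
opening: 0.0338
gripper_force: 10.0
```

Request:
move_arm --pt "0 0 1 0 0 0 0" --pt "0 0 1 0 0 0 0" --pt "0 0 1 0 0 0 0" --pt "0 0 0.45 0 0 0 0" --pt "0 0 0 0.3 1 0 0" --pt "0 0 0 0.3 1 0 0" --pt "0 0 0 0.3 1 0 0" --pt "0 0 0 0.3 1 0 0" --pt "0 0 0 0.3 1 0 0" --pt "0 0 0 0.3 1 0 0"

```text
t: 27.75
tool_pos: [0.5381, -0.1481, 0.1742]
orientation: [-3.139, 0.118, 0.004]
force: [0.3, 0.8, 0.3]
opening: 0.0339
gripper_force: 10.0
```

Request:
move_arm --pt "0 0 0 0.3 1 0 0" --pt "0 0 0 0.3 1 0 0" --pt "0 0 0 0.04 0.9 0 0" --pt "0 0 0 0 0.3 0 0" --pt "0 0 0 0 0 0.5 0" --pt "0 0 0 0 0 0.8 0" --pt "0 0 0 0 0 0.8 0" --pt "0 0 0 0 0 0.3 0" --pt "0 0 0 0 0 0 0" --pt "0 0 0 0 0 0 0"

```text
t: 28.75
tool_pos: [0.5489, -0.2278, 0.1163]
orientation: [3.139, -0.117, 0.0]
force: [0.5, 0.4, -0.3]
opening: 0.0343
gripper_force: 10.0
```

```bash
python3 - <<'E'
from h import *
now()
go(case(-90,57,115),yawdown(-4.3))
f,W=cam('scene'); save(f,'c6.png',(180,240,350,400),3.5)
E
```

```text
t 28.75 p [ 548.9 -227.8  116.3] yaw -4.3 tilt z [ 0. -0. -1.] F [ 0.5  0.4 -0.3] open 34.3 grip 10.0 q [-0.48  0.19  1.63 -0.    1.32  1.17]
turn [ 0. -0.  0.] shift(before turn) [-0.02  0.04  0.05] shift(after) [-0.02  0.04  0.05]
```

View pics/c6.png

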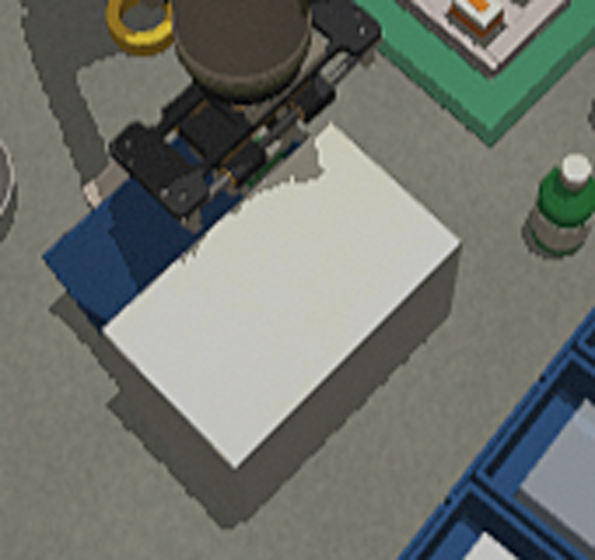

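The green pack is over the bin mouth, at about (265,170). Lower a little, release, and go back for the orange one.

Request:
move_arm --pt "0 0 0 0 0 0.4 0" --pt "0 0 0 0 0 0 0" --pt "0 0 0 0 0 0 48" --pt "0 0 0 0 0 0 48" --pt "0 0 0 0 0 0 48" --pt "0 0 0 0 0 0 48" --pt "0 0 0 0 0 -0.5 48" --pt "0 0 0 0 0 -1 48" --pt "0 0 0 0 0 -1 54" --pt "0 0 0 0 0 -0.7 54"

```text
t: 29.8
tool_pos: [0.5497, -0.2288, 0.1887]
orientation: [3.138, -0.119, 0.005]
force: [0.8, 0.3, -0.1]
opening: 0.0537
gripper_force: 0.0
```

Request:
move_arm --pt "0 0 0 0 -1 0 54" --pt "0 0 0 0 -1 0 54" --pt "0 0 0 0 -1 0 54" --pt "0 0 0 0 -1 0 54" --pt "0 0 0 0.1 -1 0 54" --pt "0 0 0 0.1 -1 0 54" --pt "0 0 0 0.1 -1 0 54" --pt "0 0 0 0.1 -1 0 54" --pt "0 0 0 0.1 -1 0 54" --pt "0 0 0 0 -0.1 0 54"

```text
t: 30.8
tool_pos: [0.579, 0.0002, 0.1866]
orientation: [-3.139, 0.114, -0.002]
force: [-0.9, 0.8, 0.5]
opening: 0.0539
gripper_force: 0.0
```

Request:
move_arm --pt "0 0 -1 0 0 0 54" --pt "0 0 -1 0 0 0 54" --pt "0 0 -1 0 0 0 54" --pt "0 0 -1 0 0 0 54" --pt "0 0 -1 0 0 0 54" --pt "0 0 -1 0 0 0 54" --pt "0 0 -1 0 0 0 54" --pt "0 0 -1 0 0 0 54" --pt "0 0 -1 0 0 0 54" --pt "0 0 -1 0 0 0 54"

```text
t: 31.8
tool_pos: [0.5786, -0.0033, 0.1864]
orientation: [2.774, 1.472, 0.001]
force: [-0.2, 0.0, -0.1]
opening: 0.0544
gripper_force: 0.0
```

Request:
move_arm --pt "0 0 -1 0 0 0 54" --pt "0 0 -1 0 0 0 54" --pt "0 0 -1 0 0 0 54" --pt "0 0 -1 0 0 0 54" --pt "0 0 -1 0 0 0 54" --pt "0 0 0 0 0 0 54" --pt "0 0 0 0 0 0 54" --pt "0 0 0 0 0 0 54" --pt "0 0 0 0 0 0 54" --pt "0 0 0 0 0 0 54"

```text
t: 32.8
tool_pos: [0.5784, -0.0025, 0.186]
orientation: [2.304, 2.135, -0.0]
force: [0.3, 0.1, -0.4]
opening: 0.0543
gripper_force: 0.0
```

```bash
python3 - <<'E'
from h import *
now(); packs('side');packs('wrist')
f,W=cam('scene'); 
q=W[...,:2]*1000-np.array(case(0,0,0)[:2]); X=q@U;Y=q@V; z=W[...,2]; H=hsv(f)
m=(X>-150)&(X<-58)&(abs(Y)<90)&(z>.02)&(z<.15)&(H[...,2]>110); print('in bin bright', m.sum(), np.round([X[m].mean(),Y[m].mean()]) if m.sum() else '')
save(f,'tmp.png',(180,240,350,400),3.5)
go([579,-2,44],yawdown(85.6))
E
```

```text
t 32.8 p [578.4  -2.5 186. ] yaw 85.6 tilt z [-0. -0. -1.] F [ 0.3  0.1 -0.4] open 54.3 grip 0.0 q [-0.09  0.1   1.61 -0.    1.44 -0.02]
side blue (array([511.9,  58. ,  58.6]), np.int64(135), (array([511.6,  57.9]), 33.4, 24.8, -6.8))
side red (array([581.8,  51. ,  59. ]), np.int64(131), (array([581.7,  50.5]), 34.4, 25.6, -6.8))
wrist orange (array([579.3,  -3.3,  59.4]), np.int64(1046), (array([579.2,  -1.7]), 33.6, 23.9, -4.2))
wrist blue (array([511.3,  56.2,  59.5]), np.int64(1185), (array([510.6,  55.7]), 34.6, 24.0, -5.3))
wrist red (array([580.6,  48.9,  59.5]), np.int64(1175), (array([580.5,  48.7]), 33.6, 23.9, -5.1))
in bin bright 30 [-141.  -10.]
turn [-0.    0.    0.01] shift(before turn) [0.02 0.02 5.68] shift(after) [0.02 0.02 5.68]
```

Request:
move_arm --pt "0 0 0 0.02 0.02 0.9 54" --pt "0 0 0 0 0 1 54" --pt "0 0 0 0 0 1 54" --pt "0 0 0 0 0 1 54" --pt "0 0 0 0 0 1 54" --pt "0 0 0 0 0 0.6 54" --pt "0 0 0 0 0 0.18 54" --pt "0 0 0 0 0 0 54" --pt "0 0 0 0 0 0 0" --pt "0 0 0 0 0 0 0"

```text
t: 33.95
tool_pos: [0.5801, -0.0021, 0.0456]
orientation: [2.302, 2.135, 0.002]
force: [0.4, -0.3, -0.6]
opening: 0.0427
gripper_force: 0.0
```

Request:
move_arm --pt "0 0 0 0 0 0 0" --pt "0 0 0 0 0 0 0" --pt "0 0 0 0 0 0 0" --pt "0 0 0 0 0 -0.4 0" --pt "0 0 0 0 0 -0.9 0" --pt "0 0 0 0 0 -0.9 0" --pt "0 0 0 0 0 -0.9 0" --pt "0 0 0 0 0 -0.9 0" --pt "0 0 0 0 0 -0.9 0" --pt "0 0 0 0 0 -0.4 0"

```text
t: 34.95
tool_pos: [0.58, -0.0021, 0.1796]
orientation: [2.301, 2.134, 0.003]
force: [-0.1, -0.0, -0.0]
opening: 0.0336
gripper_force: 10.0
```

Request:
move_arm --pt "0 0 1 0 0 0 0" --pt "0 0 1 0 0 0 0" --pt "0 0 1 0 0 0 0" --pt "0 0 1 0 0 0 0" --pt "0 0 1 0 0 0 0" --pt "0 0 1 0 0 0 0" --pt "0 0 1 0 0 0 0" --pt "0 0 1 0 0 0 0" --pt "0 0 1 0 0 0 0" --pt "0 0 1 0 0 0 0"

```text
t: 35.95
tool_pos: [0.5784, -0.002, 0.1759]
orientation: [3.064, 0.692, -0.002]
force: [0.6, 0.4, -0.9]
opening: 0.0338
gripper_force: 10.0
```

Request:
move_arm --pt "0 0 1 0 0 0 0" --pt "0 0 1 0 0 0 0" --pt "0 0 1 0 0 0 0" --pt "0 0 1 0 0 0 0" --pt "0 0 1 0 0 0 0" --pt "0 0 0 -0.1 1 0 0" --pt "0 0 0 -0.1 1 0 0" --pt "0 0 0 -0.1 1 0 0" --pt "0 0 0 -0.1 1 0 0" --pt "0 0 0 -0.1 1 0 0"

```text
t: 36.95
tool_pos: [0.5564, -0.1265, 0.176]
orientation: [3.139, -0.118, -0.002]
force: [0.3, -0.2, 0.7]
opening: 0.0339
gripper_force: 10.0
```

Request:
move_arm --pt "0 0 0 0 1 0 0" --pt "0 0 0 0 1 0 0" --pt "0 0 0 0 1 0 0" --pt "0 0 0 0 1 0 0" --pt "0 0 0 0 1 0 0" --pt "0 0 0 0 0.6 0 0" --pt "0 0 0 0 0 0 0" --pt "0 0 0 0 0 0 0" --pt "0 0 0 0 0 0 0" --pt "0 0 0 0 0 0 0"

```text
t: 37.95
tool_pos: [0.5467, -0.2642, 0.1766]
orientation: [3.139, -0.116, -0.0]
force: [0.1, -0.1, 0.0]
opening: 0.0339
gripper_force: 10.0
```

```bash
python3 - <<'E'
from h import *
now(); packs('side')
go(case(-90,19,107),yawdown(-4.3))
E
```

```text
t 37.95 p [ 546.7 -264.2  176.6] yaw -4.2 tilt z [-0. -0. -1.] F [ 0.1 -0.1  0. ] open 33.9 grip 10.0 q [-0.53  0.18  1.53 -0.    1.43  1.11]
side blue (array([512.1,  57.7,  58.5]), np.int64(134), (array([512. ,  57.7]), 34.3, 25.7, -3.9))
side red (array([580.7,  51.2,  58.9]), np.int64(129), (array([582. ,  50.6]), 34.2, 25.8, -5.7))
turn [0.   0.   0.01] shift(before turn) [-0.04  0.1   2.78] shift(after) [-0.04  0.1   2.78]
```

Request:
move_arm --pt "0 0 0 -0.04 0.1 0.6 0" --pt "0 0 0 0 0 0.9 0" --pt "0 0 0 0 0 0.8 0" --pt "0 0 0 0 0 0.4 0" --pt "0 0 0 0 0 0 0" --pt "0 0 0 0 0 0 48" --pt "0 0 0 0 0 0 48" --pt "0 0 0 0 0 0 48" --pt "0 0 0 0 0 0 48" --pt "0 0 0 0 0 -0.4 48"

```text
t: 39.0
tool_pos: [0.5445, -0.2673, 0.1183]
orientation: [-3.139, 0.118, 0.003]
force: [-0.6, 0.2, -0.1]
opening: 0.0478
gripper_force: 0.0
```

Request:
move_arm --pt "0 0 0 0 0 -0.9 48" --pt "0 0 0 0 0 -1 54" --pt "0 0 0 0 0 -0.9 54" --pt "0 0 0 0 -0.75 0 54" --pt "0 0 0 0 -1 0 54" --pt "0 0 0 -0.3 -1 0 54" --pt "0 0 0 -0.3 -1 0 54" --pt "0 0 0 -0.3 -1 0 54" --pt "0 0 0 -0.3 -1 0 54" --pt "0 0 0 -0.3 -1 0 54"

```text
t: 40.0
tool_pos: [0.5198, -0.0946, 0.1885]
orientation: [-3.139, 0.118, 0.001]
force: [0.3, 0.3, 0.0]
opening: 0.054
gripper_force: 0.0
```

Request:
move_arm --pt "0 0 0 -0.3 -1 0 54" --pt "0 0 0 -0.3 -1 0 54" --pt "0 0 0 -0.26 -1 0 54" --pt "0 0 0 0 -1 0 54" --pt "0 0 0 0 -1 0 54" --pt "0 0 -1 0 0 0 54" --pt "0 0 -1 0 0 0 54" --pt "0 0 -1 0 0 0 54" --pt "0 0 -1 0 0 0 54" --pt "0 0 -1 0 0 0 54"

```text
t: 41.0
tool_pos: [0.5079, 0.0306, 0.1885]
orientation: [-3.061, -0.706, 0.001]
force: [-0.2, 0.6, -0.7]
opening: 0.0537
gripper_force: 0.0
```

Request:
move_arm --pt "0 0 -1 0 0 0 54" --pt "0 0 -1 0 0 0 54" --pt "0 0 -1 0 0 0 54" --pt "0 0 -1 0 0 0 54" --pt "0 0 -1 0 0 0 54" --pt "0 0 -1 0 0 0 54" --pt "0 0 -1 0 0 0 54" --pt "0 0 -1 0 0 0 54" --pt "0 0 -1 0 0 0 54" --pt "0 0 -1 0 0 0 54"

```text
t: 42.0
tool_pos: [0.5079, 0.0305, 0.1885]
orientation: [-2.298, -2.141, 0.001]
force: [-0.5, 0.4, 0.2]
opening: 0.0542
gripper_force: 0.0
```

```bash
python3 - <<'E'
from h import *
now(); packs('side');packs('wrist')
f,W=cam('scene'); save(f,'c7.png',(180,180,400,400),2.7)
go([510.8,55.9,44],yawdown(85.2))
E
```

```text
t 42.0 p [507.9  30.5 188.5] yaw 85.9 tilt z [-0.001 -0.    -1.   ] F [-0.5  0.4  0.2] open 54.2 grip 0.0 q [-0.04 -0.09  1.79 -0.    1.45  0.03]
side blue (array([512.1,  58.4,  58.4]), np.int64(133), (array([511.8,  57.2]), 34.5, 26.2, -6.6))
side red (array([582.1,  51.3,  58.7]), np.int64(130), (array([581.7,  51.8]), 35.4, 26.6, -3.2))
wrist blue (array([511. ,  56.1,  59.3]), np.int64(1088), (array([510.6,  55.8]), 33.9, 24.1, -6.5))
wrist red (array([580.5,  49.1,  59.4]), np.int64(1088), (array([580.2,  48.7]), 34.2, 24.2, -7.1))
turn [-0.01  0.    0.06] shift(before turn) [1.03 0.03 5.78] shift(after) [1.03 0.02 5.78]
```

View pics/c7.png

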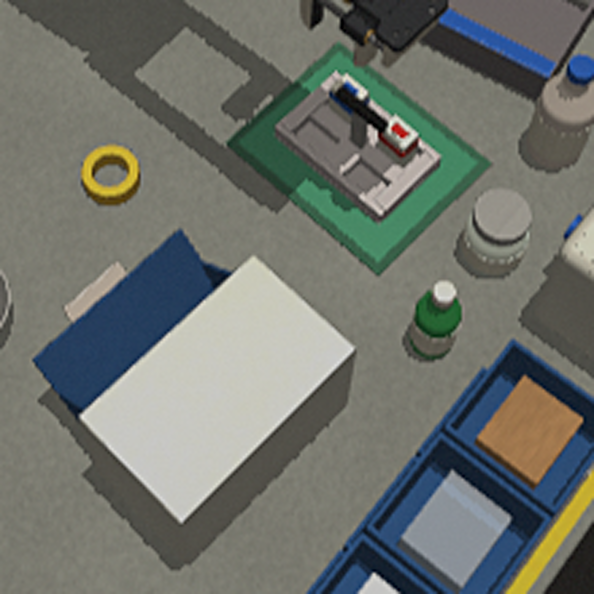

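Two packs are in the bin, and the tray holds blue (350,95) and red (400,135). Next is blue.

Request:
move_arm --pt "0 0 0.06 1 0 0.3 54" --pt "0 0 0 0.03 0.02 0.9 54" --pt "0 0 0 0 0 1 54" --pt "0 0 0 0 0 1 54" --pt "0 0 0 0 0 1 54" --pt "0 0 0 0 0 1 54" --pt "0 0 0 0 0 0.58 54" --pt "0 0 0 0 0 0 54" --pt "0 0 0 0 0 0 0" --pt "0 0 0 0 0 0 0"

```text
t: 43.15
tool_pos: [0.5123, 0.0553, 0.0461]
orientation: [2.309, 2.127, 0.002]
force: [0.8, 0.1, -0.0]
opening: 0.0427
gripper_force: 0.0
```

Request:
move_arm --pt "0 0 0 0 0 0 0" --pt "0 0 0 0 0 0 0" --pt "0 0 0 0 0 0 0" --pt "0 0 0 0 0 -0.4 0" --pt "0 0 0 0 0 -0.9 0" --pt "0 0 0 0 0 -0.9 0" --pt "0 0 0 0 0 -0.9 0" --pt "0 0 0 0 0 -0.9 0" --pt "0 0 0 0 0 -0.9 0" --pt "0 0 0 0 0 -0.4 0"

```text
t: 44.15
tool_pos: [0.5122, 0.0553, 0.1801]
orientation: [2.308, 2.127, 0.004]
force: [0.4, -0.2, -0.4]
opening: 0.0341
gripper_force: 10.0
```

Request:
move_arm --pt "0 0 1 0 0 0 0" --pt "0 0 1 0 0 0 0" --pt "0 0 1 0 0 0 0" --pt "0 0 1 0 0 0 0" --pt "0 0 1 0 0 0 0" --pt "0 0 1 0 0 0 0" --pt "0 0 1 0 0 0 0" --pt "0 0 1 0 0 0 0" --pt "0 0 1 0 0 0 0" --pt "0 0 1 0 0 0 0"

```text
t: 45.15
tool_pos: [0.5106, 0.0553, 0.1765]
orientation: [3.067, 0.682, -0.002]
force: [-0.3, 0.1, -1.3]
opening: 0.0338
gripper_force: 10.0
```

Request:
move_arm --pt "0 0 1 0 0 0 0" --pt "0 0 1 0 0 0 0" --pt "0 0 1 0 0 0 0" --pt "0 0 1 0 0 0 0" --pt "0 0 1 0 0 0 0" --pt "0 0 0 0.2 1 0 0" --pt "0 0 0 0.2 1 0 0" --pt "0 0 0 0.2 1 0 0" --pt "0 0 0 0.2 1 0 0" --pt "0 0 0 0.2 1 0 0"

```text
t: 46.15
tool_pos: [0.5254, -0.0723, 0.1766]
orientation: [3.139, -0.128, -0.001]
force: [-0.5, 0.8, -1.1]
opening: 0.0338
gripper_force: 10.0
```

Request:
move_arm --pt "0 0 0 0.2 1 0 0" --pt "0 0 0 0.2 1 0 0" --pt "0 0 0 0.2 1 0 0" --pt "0 0 0 0.2 1 0 0" --pt "0 0 0 0.2 1 0 0" --pt "0 0 0 0.2 1 0 0" --pt "0 0 0 0.15 1 0 0" --pt "0 0 0 0 1 0 0" --pt "0 0 0 0 0.9 0 0" --pt "0 0 0 0 0.4 0 0"

```text
t: 47.15
tool_pos: [0.5397, -0.3074, 0.1765]
orientation: [3.139, -0.131, -0.002]
force: [0.4, -0.1, -1.5]
opening: 0.034
gripper_force: 10.0
```

```bash
python3 - <<'E'
from h import *
now(); packs('side')
go(case(-90,-19,109),yawdown(-4.3))
E
```

```text
t 47.15 p [ 539.7 -307.4  176.5] yaw -4.8 tilt z [-0.001 -0.    -1.   ] F [ 0.4 -0.1 -1.5] open 34.0 grip 10.0 q [-0.6   0.22  1.49 -0.    1.44  1.05]
side blue (array([481.9, 188.8,  51.2]), np.int64(229), (array([484.4, 198.7]), 44.9, 33.1, 5.4))
side red (array([581.9,  51.3,  59.1]), np.int64(131), (array([581.6,  50.6]), 33.9, 25.8, -7.0))
turn [ 0.01  0.01 -0.08] shift(before turn) [ 0.11 -0.15  2.7 ] shift(after) [ 0.11 -0.15  2.7 ]
```

Request:
move_arm --pt "0 0 0 0.11 -0.15 0.6 0" --pt "0 0 0 0 0 0.9 0" --pt "0 0 0 0 0 0.8 0" --pt "0 0 0 0 0 0.4 0" --pt "0 0 0 0 0 0 0" --pt "0 0 0 0 0 0 48" --pt "0 0 0 0 0 0 48" --pt "0 0 0 0 0 0 48" --pt "0 0 0 0 0 0 48" --pt "0 0 0 0 0 -0.4 48"

```text
t: 48.2
tool_pos: [0.5427, -0.3019, 0.1188]
orientation: [-3.138, 0.128, 0.003]
force: [-0.6, 0.3, -0.3]
opening: 0.0479
gripper_force: 0.0
```

Request:
move_arm --pt "0 0 0 0 0 -0.9 48" --pt "0 0 0 0 0 -1 54" --pt "0 0 0 0 0 -0.9 54" --pt "0 0 0 0 -1 0 54" --pt "0 0 0 0 -1 0 54" --pt "0 0 0 0 -1 0 54" --pt "0 0 0 0 -1 0 54" --pt "0 0 0 0 -1 0 54" --pt "0 0 0 0 -1 0 54" --pt "0 0 0 0.4 -1 0 54"

```text
t: 49.2
tool_pos: [0.5675, -0.1279, 0.1908]
orientation: [3.138, -0.129, 0.001]
force: [1.2, -0.0, 0.4]
opening: 0.0539
gripper_force: 0.0
```

Request:
move_arm --pt "0 0 0 0 -1 0 54" --pt "0 0 0 0 -1 0 54" --pt "0 0 0 0 -1 0 54" --pt "0 0 0 0 -1 0 54" --pt "0 0 0 0 -1 0 54" --pt "0 0 0 0 -1 0 54" --pt "0 0 0 0 -1 0 54" --pt "0 0 0 0 -0.2 0 54" --pt "0 0 -1 0 0 0 54" --pt "0 0 -1 0 0 0 54"

```text
t: 50.2
tool_pos: [0.5826, 0.0504, 0.1902]
orientation: [3.134, 0.208, 0.001]
force: [-0.2, 0.4, -0.7]
opening: 0.0539
gripper_force: 0.0
```

Request:
move_arm --pt "0 0 -1 0 0 0 54" --pt "0 0 -1 0 0 0 54" --pt "0 0 -1 0 0 0 54" --pt "0 0 -1 0 0 0 54" --pt "0 0 -1 0 0 0 54" --pt "0 0 -1 0 0 0 54" --pt "0 0 -1 0 0 0 54" --pt "0 0 -1 0 0 0 54" --pt "0 0 -1 0 0 0 54" --pt "0 0 -1 0 0 0 54"

```text
t: 51.2
tool_pos: [0.5826, 0.0499, 0.1902]
orientation: [2.611, 1.746, 0.0]
force: [-0.9, 0.4, 0.3]
opening: 0.0538
gripper_force: 0.0
```

Request:
move_arm --pt "0 0 -1 0 0 0 54" --pt "0 0 -1 0 0 0 54" --pt "0 0 -0.7 0 0 0 54" --pt "0 0 0 0 0 0 54" --pt "0 0 0 0 0 0 54" --pt "0 0 0 0 0 0 54" --pt "0 0 0 0 0 0 54" --pt "0 0 0 0 0 0 54" --pt "0 0 0 0 0 0 54" --pt "0 0 0 0 0 0 54"

```text
t: 52.2
tool_pos: [0.5824, 0.0507, 0.1894]
orientation: [2.343, 2.092, -0.001]
force: [0.2, -1.0, 0.3]
opening: 0.054
gripper_force: 0.0
```

```bash
python3 - <<'E'
from h import *
now(); packs('side');packs('wrist')
go([580.4,48.9,44],yawdown(83.5))
E
```

```text
t 52.2 p [582.4  50.7 189.4] yaw 83.5 tilt z [-0. -0. -1.] F [ 0.2 -1.   0.3] open 54.0 grip 0.0 q [-0.    0.11  1.58 -0.    1.45  0.11]
side blue (array([477.6, 188.5,  51. ]), np.int64(211), (array([482.6, 198.5]), 40.4, 34.0, 7.0))
side red (array([581.9,  51.2,  58.8]), np.int64(136), (array([581.2,  51. ]), 35.0, 25.4, -8.2))
wrist blue (array([481.9, 187.8,  52.1]), np.int64(1859), (array([483.7, 197.5]), 47.3, 33.9, 4.6))
wrist red (array([580.8,  49.1,  59.5]), np.int64(1022), (array([580.3,  49. ]), 34.0, 23.8, -6.6))
turn [-0.  0.  0.] shift(before turn) [-0.08 -0.07  5.82] shift(after) [-0.08 -0.07  5.82]
```

Request:
move_arm --pt "0 0 0 -0.08 -0.07 0.3 54" --pt "0 0 0 0 0 0.9 54" --pt "0 0 0 0 0 1 54" --pt "0 0 0 0 0 1 54" --pt "0 0 0 0 0 1 54" --pt "0 0 0 0 0 1 54" --pt "0 0 0 0 0 0.6 54" --pt "0 0 0 0 0 0 54" --pt "0 0 0 0 0 0 0" --pt "0 0 0 0 0 0 0"

```text
t: 53.3
tool_pos: [0.5817, 0.0488, 0.0461]
orientation: [2.342, 2.091, 0.003]
force: [0.1, -0.0, 0.3]
opening: 0.0427
gripper_force: 0.0
```

Request:
move_arm --pt "0 0 0 0 0 0 0" --pt "0 0 0 0 0 0 0" --pt "0 0 0 0 0 0 0" --pt "0 0 0 0 0 -0.4 0" --pt "0 0 0 0 0 -0.9 0" --pt "0 0 0 0 0 -0.9 0" --pt "0 0 0 0 0 -0.9 0" --pt "0 0 0 0 0 -0.9 0" --pt "0 0 0 0 0 -0.9 0" --pt "0 0 0 0 0 -0.4 0"

```text
t: 54.3
tool_pos: [0.5816, 0.0489, 0.1802]
orientation: [2.341, 2.09, 0.004]
force: [1.2, 0.0, 0.2]
opening: 0.034
gripper_force: 10.0
```

Request:
move_arm --pt "0 0 1 0 0 0 0" --pt "0 0 1 0 0 0 0" --pt "0 0 1 0 0 0 0" --pt "0 0 1 0 0 0 0" --pt "0 0 1 0 0 0 0" --pt "0 0 1 0 0 0 0" --pt "0 0 1 0 0 0 0" --pt "0 0 1 0 0 0 0" --pt "0 0 1 0 0 0 0" --pt "0 0 1 0 0 0 0"

```text
t: 55.3
tool_pos: [0.58, 0.0489, 0.1765]
orientation: [3.077, 0.634, -0.002]
force: [-0.7, 0.3, 0.4]
opening: 0.034
gripper_force: 10.0
```

Request:
move_arm --pt "0 0 1 0 0 0 0" --pt "0 0 1 0 0 0 0" --pt "0 0 1 0 0 0 0" --pt "0 0 1 0 0 0 0" --pt "0 0 0.6 0 0 0 0" --pt "0 0 0 -0.1 1 0 0" --pt "0 0 0 -0.1 1 0 0" --pt "0 0 0 -0.1 1 0 0" --pt "0 0 0 -0.1 1 0 0" --pt "0 0 0 0 1 0 0"

```text
t: 56.3
tool_pos: [0.5608, -0.0759, 0.1766]
orientation: [3.139, -0.112, -0.002]
force: [-0.0, -0.1, 0.3]
opening: 0.0341
gripper_force: 10.0
```

Request:
move_arm --pt "0 0 0 0 1 0 0" --pt "0 0 0 0 1 0 0" --pt "0 0 0 0 1 0 0" --pt "0 0 0 0 1 0 0" --pt "0 0 0 0 1 0 0" --pt "0 0 0 0 1 0 0" --pt "0 0 0 0 1 0 0" --pt "0 0 0 0 1 0 0" --pt "0 0 0 0 1 0 0" --pt "0 0 0 0 1 0 0"

```text
t: 57.3
tool_pos: [0.5433, -0.3252, 0.1766]
orientation: [-3.139, 0.112, 0.001]
force: [0.7, -0.1, -0.7]
opening: 0.0338
gripper_force: 10.0
```

```bash
python3 - <<'E'
from h import *
now()
go(case(-90,-55,109),yawdown(-4.3))
E
```

```text
t 57.3 p [ 543.3 -325.2  176.6] yaw -4.1 tilt z [-0.001  0.    -1.   ] F [ 0.7 -0.1 -0.7] open 33.8 grip 10.0 q [-0.62  0.25  1.45 -0.    1.44  1.02]
turn [-0.    0.01  0.04] shift(before turn) [-0.09  0.62  2.7 ] shift(after) [-0.09  0.62  2.7 ]
```

Request:
move_arm --pt "0 0 0 -0.09 0.5 0.4 0" --pt "0 0 0 0 0.12 0.9 0" --pt "0 0 0 0 0 0.9 0" --pt "0 0 0 0 0 0.5 0" --pt "0 0 0 0 0 0 0" --pt "0 0 0 0 0 0 48" --pt "0 0 0 0 0 0 48" --pt "0 0 0 0 0 0 48" --pt "0 0 0 0 0 0 48" --pt "0 0 0 0 0 -0.4 48"

```text
t: 58.3
tool_pos: [0.5401, -0.3391, 0.1193]
orientation: [-3.139, 0.111, 0.002]
force: [-0.9, -0.0, -0.9]
opening: 0.0482
gripper_force: 0.0
```

Request:
move_arm --pt "0 0 0 0 0 -0.9 48" --pt "0 0 0 0 0 -1 48" --pt "0 0 0 0 0 -1 20" --pt "0 0 0 -0.6 -0.5 -0.5 20" --pt "0 0 0 -0.8 -0.6 -0.5 20" --pt "0 0 0 -0.8 -0.6 0 20" --pt "0 0 0 -0.8 -0.5 0 20" --pt "0 0 0 -0.6 0 0 20" --pt "0 0 0 0 0 0 20" --pt "0 0 0 0 0 0 20"

```text
t: 59.3
tool_pos: [0.4552, -0.2791, 0.2186]
orientation: [3.137, -0.113, 0.003]
force: [0.4, -0.2, -0.3]
opening: 0.0202
gripper_force: 0.0
```

```bash
python3 - <<'E'
from h import *
now()
f,W=cam('wrist'); save(f,'w8.png',s=1.2)
E
```

```text
t 59.3 p [ 455.2 -279.1  218.6] yaw -4.1 tilt z [ 0.002 -0.002 -1.   ] F [ 0.4 -0.2 -0.3] open 20.2 grip 0.0 q [-0.65 -0.05  1.69 -0.    1.49  1.  ]
```

View pics/w8.png

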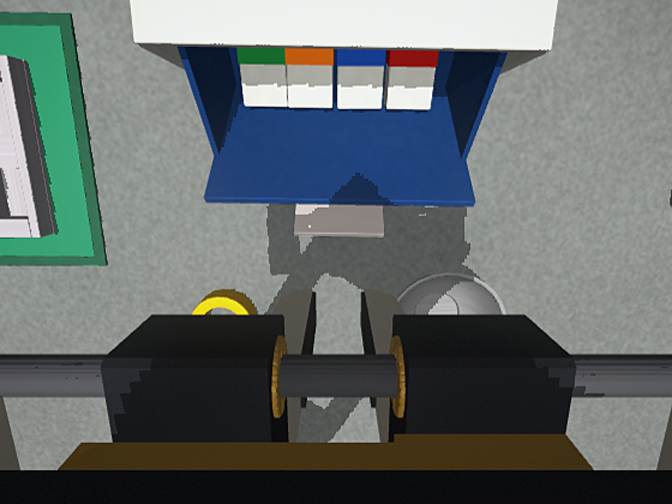

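All four packs stand in the bin, in a row at (260–410, 80). I'll push it home with closed, tilted fingers under the lip.

```bash
python3 - <<'E'
from h import *
go(case(-235,0,150),yawdown(-4.3)*R.from_rotvec([0,.5,0]))
def tcp(phi,clr=0):
    c,s=np.cos(phi),np.sin(phi); th=phi*.5/.75
    d=np.array([np.sin(th),-np.cos(th)]);n=np.array([np.cos(th),np.sin(th)])
    return np.array([-54-47*c-128*s,10-47*s+128*c])+5*d-(7.5+clr)*n,th,n,d
ph=np.linspace(.75,.0,16)
for a,b in zip(ph[:-1],ph[1:]):
    p0,t0,n,d=tcp(a);p1,t1,_,_=tcp(b)
    print(round(b,2),np.round(p1,1),'turn y',round(np.degrees(t1-t0)/6,2),'x',round((p1-p0)@n/25,2),'z',round((p1-p0)@d/25,2))
print(tcp(.75)[0],tcp(.75,30)[0])
E
```

```text
turn [0.01 4.76 0.04] shift(before turn) [-2.25 -0.02  2.73] shift(after) [-3.28 -0.    1.32]
0.7 [-176.9   69.8] turn y -0.32 x 0.22 z -0.16
0.65 [-173.6   75.8] turn y -0.32 x 0.22 z -0.16
0.6 [-170.    81.6] turn y -0.32 x 0.23 z -0.15
0.55 [-166.2   87.2] turn y -0.32 x 0.23 z -0.15
0.5 [-162.1   92.6] turn y -0.32 x 0.23 z -0.14
0.45 [-157.7   97.8] turn y -0.32 x 0.23 z -0.14
0.4 [-153.1  102.8] turn y -0.32 x 0.24 z -0.14
0.35 [-148.2  107.5] turn y -0.32 x 0.24 z -0.13
0.3 [-143.1  112. ] turn y -0.32 x 0.24 z -0.13
0.25 [-137.8  116.2] turn y -0.32 x 0.24 z -0.12
0.2 [-132.3  120.2] turn y -0.32 x 0.24 z -0.12
0.15 [-126.6  123.8] turn y -0.32 x 0.25 z -0.11
0.1 [-120.7  127.2] turn y -0.32 x 0.25 z -0.11
0.05 [-114.7  130.2] turn y -0.32 x 0.25 z -0.11
0.0 [-108.5  133. ] turn y -0.32 x 0.25 z -0.1
[-179.82387964   63.63554915] [-206.1513565    49.25278299]
```

Request:
move_arm --pt "0 0 0 -0.7 0 0 0" --pt "0 0 0 -0.8 0 0 0" --pt "0 0 0 -0.75 0 0 0" --pt "0 1 0 0 0 0 0" --pt "0 1 0 0 0 0 0" --pt "0 1 0 0 0 0 0" --pt "0 1 0 0 0 0 0" --pt "0 0.76 0 0 0 0 0" --pt "0 0 0 0 0 0 0" --pt "0 0 0 0 0 0 0" --force 20

```text
t: 60.35
tool_pos: [0.3982, -0.2752, 0.2176]
orientation: [3.025, -0.11, 0.767]
force: [0.7, -0.3, -0.2]
opening: 0.0007
gripper_force: 0.0
```

```bash
python3 - <<'E'
from h import *
now(); r=yawdown(-4.3)*R.from_rotvec([0,.5,0])
go(case(-235,0,80),r); go(case(-206,0,49),r)
E
```

```text
t 60.35 p [ 398.2 -275.2  217.6] yaw -4.2 tilt z [ 0.475 -0.036 -0.879] F [ 0.7 -0.3 -0.2] open 0.7 grip 0.0 q [-1.01 -0.6   2.21  0.42  1.25  0.55]
turn [-0.    0.03  0.02] shift(before turn) [-2.58 -0.02  4.86] shift(after) [-2.6  -0.02  4.85]
turn [-0.    0.03  0.02] shift(before turn) [-2.15 -0.02  6.51] shift(after) [-2.17 -0.02  6.5 ]
```

Request:
move_arm --pt "0 0 0 -0.5 0 0.9 0" --pt "0 0 0 -0.5 0 0.9 0" --pt "0 0 0 -0.5 0 0.9 0" --pt "0 0 0 -0.5 0 0.9 0" --pt "0 0 0 -0.5 0 0.9 0" --pt "0 0 0 -0.08 0 0.4 0" --pt "0 0 0 0 0 0.6 0" --pt "0 0 0 0 0 0.6 0" --pt "0 0 0 0 0 0.4 0" --pt "0 0 0 0 0 0 0"

```text
t: 61.35
tool_pos: [0.4204, -0.2756, 0.0432]
orientation: [3.028, -0.105, 0.768]
force: [0.5, 0.0, -0.1]
opening: 0.0005
gripper_force: 0.0
```

```bash
python3 - <<'E'
from h import *
now(); r=yawdown(-4.3)*R.from_rotvec([0,.5,0])
go(case(-179.8,0,63.6),r)
E
```

```text
t 61.35 p [ 420.4 -275.6   43.2] yaw -4.0 tilt z [ 0.476 -0.032 -0.879] F [ 0.5  0.  -0.1] open 0.5 grip 0.0 q [-0.96 -0.3   2.34  0.52  0.84  0.38]
turn [-0.03  0.03  0.04] shift(before turn) [ 1.59  0.04 -0.06] shift(after) [ 1.59  0.03 -0.06]
```

Request:
move_arm --pt "0 0 0 0.5 0 0 0" --pt "0 0 0 0.5 0 0 0" --pt "0 0 0 0.4 0 0 0" --pt "0 0 0 0.19 0 0 0" --pt "0 -0.2 0 0.15 0 -0.1 0" --pt "0 -0.2 0 0.15 0 -0.1 0" --pt "0 -0.2 0 0.15 0 -0.1 0" --pt "0 -0.2 0 0.15 0 -0.1 0" --pt "0 -0.16 0 0.12 0 -0.07 0" --pt "0 0 0 0 0 0 0"

```text
t: 62.35
tool_pos: [0.4661, -0.2797, 0.0821]
orientation: [3.062, -0.108, 0.619]
force: [0.2, -0.0, 0.1]
opening: 0.0006
gripper_force: 0.0
```

```bash
python3 - <<'E'
from h import *
now(); r=yawdown(-4.3)*R.from_rotvec([0,.4,0])
go(case(-170,0,81.6),r)
f,W=cam('side'); save(f,'s9.png',(190,60,340,190),4)
E
```

```text
t 62.35 p [ 466.1 -279.7   82.1] yaw -4.0 tilt z [ 0.387 -0.029 -0.922] F [ 0.2 -0.   0.1] open 0.6 grip 0.0 q [-0.81 -0.2   2.15  0.33  0.92  0.66]
turn [-0.    0.01  0.05] shift(before turn) [-0.08  0.   -0.01] shift(after) [-0.07  0.   -0.01]
```

View pics/s9.png

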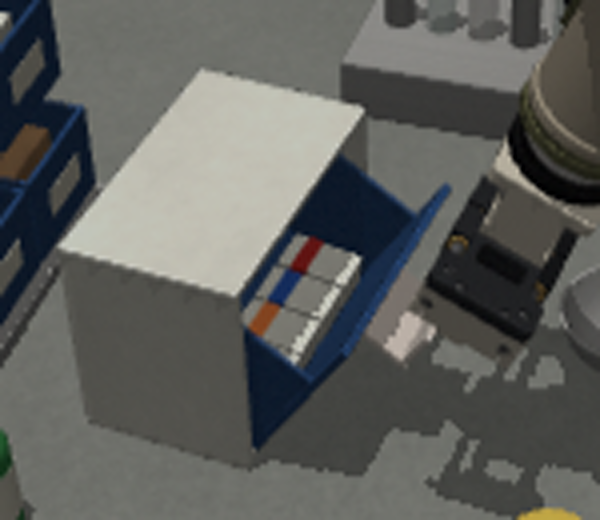

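```bash
python3 - <<'E'
from h import *
for n in('side','scene'):
    f,W=cam(n); q=W[...,:2]*1000-np.array(case(0,0,0)[:2]); X=q@U;Y=q@V; z=W[...,2]*1000; H=hsv(f)
    m=(X<-100)&(X>-200)&(abs(Y)<45)&(z>30)&(z<170)
    for y0 in (-40,-30,-20,-10,0,10,20,30,40):
        k=m&(abs(Y-y0)<5)
        # list coarse points
        pts=sorted({(int(x//6*6),int(zz//6*6),'blue' if (h[0]>100 and h[1]>100) else ('white' if h[2]>110 else 'dark')) for x,zz,h in zip(X[k],z[k],H[k])})
        if y0 in(-30,0,30): print(n,y0,pts)
E
```

```text
side -30 [(-132, 72, 'white'), (-132, 114, 'blue'), (-126, 72, 'white'), (-126, 78, 'white'), (-126, 84, 'white'), (-126, 114, 'blue'), (-120, 78, 'white'), (-120, 84, 'dark'), (-120, 84, 'white'), (-114, 96, 'blue'), (-108, 84, 'blue')]
side 0 [(-144, 66, 'dark'), (-144, 66, 'white'), (-144, 72, 'white'), (-138, 66, 'white'), (-138, 72, 'white'), (-132, 72, 'white'), (-132, 78, 'white'), (-132, 114, 'blue'), (-126, 78, 'white'), (-126, 84, 'white'), (-126, 108, 'blue'), (-126, 114, 'blue'), (-120, 78, 'white'), (-120, 84, 'white'), (-120, 108, 'blue'), (-114, 102, 'blue'), (-108, 90, 'blue')]
side 30 [(-204, 156, 'dark'), (-204, 162, 'dark'), (-198, 162, 'dark'), (-192, 162, 'dark'), (-186, 168, 'dark'), (-174, 162, 'dark'), (-168, 168, 'dark'), (-162, 84, 'dark'), (-162, 90, 'white'), (-156, 78, 'dark'), (-156, 84, 'dark'), (-156, 84, 'white'), (-156, 90, 'white'), (-150, 66, 'dark'), (-150, 72, 'dark'), (-150, 72, 'white'), (-150, 78, 'white'), (-144, 60, 'white'), (-144, 66, 'dark'), (-144, 66, 'white'), (-138, 66, 'dark'), (-138, 66, 'white'), (-138, 72, 'white'), (-132, 66, 'da
[... 2152 characters left out ...]
, 'blue'), (-102, 72, 'blue'), (-102, 78, 'blue'), (-102, 84, 'blue')]
scene 30 [(-174, 162, 'dark'), (-168, 96, 'white'), (-168, 168, 'dark'), (-162, 84, 'white'), (-162, 90, 'white'), (-162, 96, 'white'), (-156, 78, 'white'), (-156, 84, 'dark'), (-156, 84, 'white'), (-150, 72, 'white'), (-150, 78, 'white'), (-150, 84, 'white'), (-132, 114, 'blue'), (-132, 114, 'dark'), (-126, 108, 'blue'), (-126, 114, 'blue'), (-126, 120, 'blue'), (-120, 96, 'blue'), (-120, 102, 'blue'), (-120, 108, 'blue'), (-114, 90, 'blue'), (-114, 96, 'blue'), (-114, 102, 'blue'), (-114, 108, 'blue'), (-108, 78, 'blue'), (-108, 84, 'blue'), (-108, 90, 'blue'), (-102, 72, 'blue'), (-102, 78, 'blue'), (-102, 84, 'blue')]
```

The panel top now reads (-132,118), so the bin follows the finger at about 0.6 rad. Continue the arc.

Request:
move_arm --pt "0 -0.2 0 0.15 0 -0.1 0" --pt "0 -0.2 0 0.15 0 -0.1 0" --pt "0 -0.2 0 0.15 0 -0.1 0" --pt "0 -0.2 0 0.15 0 -0.09 0" --pt "0 -0.2 0 0.15 0 -0.09 0" --pt "0 -0.2 0 0.15 0 -0.09 0" --pt "0 -0.2 0 0.15 0 -0.08 0" --pt "0 -0.2 0 0.15 0 -0.08 0" --pt "0 -0.2 0 0.15 0 -0.08 0" --pt "0 -0.12 0 0.1 0 -0.05 0"

```text
t: 63.5
tool_pos: [0.4936, -0.2813, 0.1128]
orientation: [3.117, -0.11, 0.306]
force: [0.0, 0.1, -0.0]
opening: 0.0004
gripper_force: 0.0
```

```bash
cat >> h.py <<'E'
def panel():
    f,W=cam('scene'); q=W[...,:2]*1000-np.array(case(0,0,0)[:2]); X=q@U;Y=q@V; z=W[...,2]*1000; H=hsv(f)
    m=(X<-50)&(X>-150)&(abs(Y)<95)&(z>90)&(z<148)&(H[...,0]>100)&(H[...,0]<125)&(H[...,1]>100)
    if m.sum()>5:
        t=m&(z>np.percentile(z[m],85)); print('panel top',m.sum(),np.median(X[t]),np.median(z[t]))
    m=(X<-80)&(X>-190)&(abs(Y)>22)&(abs(Y)<34)&(z>60)&(z<148)&(H[...,2]>110)
    if m.sum()>5:
        t=m&(z>np.percentile(z[m],80)); print('lip top',m.sum(),np.median(X[t]),np.median(z[t]))
E
python3 - <<'E'
from h import *
now(); panel(); r=yawdown(-4.3)*R.from_rotvec([0,.21,0])
go(case(-145,0,110.5),r)
E
```

```text
t 63.5 p [ 493.6 -281.3  112.8] yaw -4.1 tilt z [ 0.194 -0.014 -0.981] F [ 0.   0.1 -0. ] open 0.4 grip 0.0 q [-0.68 -0.03  1.89  0.12  1.13  0.92]
panel top 528 -82.25751283325242 139.9007240331115
lip top 90 -87.2028171386105 135.09603939797273
turn [0.   0.13 0.04] shift(before turn) [-0.21  0.02  0.07] shift(after) [-0.21  0.02  0.06]
```

```bash
python3 - <<'E'
from h import *
r=yawdown(-4.3)
go(case(-126,0,126),r);go(case(-108.5,0,130),r)
E
```

```text
turn [ 0.   -1.87  0.04] shift(before turn) [ 0.66  0.02 -0.39] shift(after) [ 0.57  0.02 -0.51]
turn [ 0.   -1.87  0.04] shift(before turn) [ 1.37  0.02 -0.41] shift(after) [ 1.27  0.02 -0.67]
```

Request:
move_arm --pt "0 -0.6 0 0 0 0 0" --pt "0 -0.6 0 0 0 0 0" --pt "0 -0.67 0 0 0 0 0" --pt "0 0 0 0 0 -0.5 0" --pt "0 0 0 0.3 0 0 0" --pt "0 0 0 0.3 0 -0.05 0" --pt "0 0 0 0.15 0 -0.05 0" --pt "0 0 0 0.15 0 -0.05 0" --pt "0 0 0 0.15 0 0 0" --pt "0 0 0 0 0 0 0"

```text
t: 64.55
tool_pos: [0.5195, -0.2832, 0.1288]
orientation: [3.139, -0.112, 0.004]
force: [-0.2, -0.2, -0.2]
opening: 0.0005
gripper_force: 0.0
```

```bash
python3 - <<'E'
from h import *
now(); panel(); go(case(-108.5,0,130),yawdown(-4.3))
E
```

```text
t 64.55 p [ 519.5 -283.2  128.8] yaw -4.1 tilt z [ 0.002 -0.001 -1.   ] F [-0.2 -0.2 -0.2] open 0.5 grip 0.0 q [-0.59  0.17  1.63  0.    1.34  1.06]
lip top 78 -99.22934681511235 138.6182528423646
turn [ 0.   -0.02  0.04] shift(before turn) [ 0.25  0.03 -0.05] shift(after) [ 0.25  0.03 -0.05]
```

Request:
move_arm --pt "0 0 0 0.1 0 0 0" --pt "0 0 0 0.1 0 0 0" --pt "0 0 0 0.08 0 0 0" --pt "0 0 0 0.04 0 0 0" --pt "0 0 0 0.04 0 0 0" --pt "0 0 0 0 0 0 0" --pt "0 0 0 0 0 0 0" --pt "0 0 0 0 0 0 0" --pt "0 0 0 0 0 0 0" --pt "0 0 0 0 0 0 0"

```text
t: 65.6
tool_pos: [0.5238, -0.2834, 0.1286]
orientation: [-3.138, 0.113, 0.013]
force: [-25.2, 5.4, 17.1]
opening: 0.0005
gripper_force: 12.7
```

```bash
python3 - <<'E'
from h import *
now(); panel()
E
```

```text
t 65.6 p [ 523.8 -283.4  128.6] yaw -4.1 tilt z [-0.008  0.002 -1.   ] F [-25.2   5.4  17.1] open 0.5 grip 12.7 q [-0.58  0.19  1.6  -0.    1.35  1.06]
lip top 64 -95.06881704261833 112.68273361592912
```

Contact is firm at 25 N, so the bin is against its stop. Back off and check.

Request:
move_arm --pt "0 0 0 -0.4 0 0 0" --pt "0 0 0 -0.8 0 0 0" --pt "0 0 0 -0.8 0 0 0" --pt "0 0 0 -0.8 0 -0.5 0" --pt "0 0 0 -0.8 0 -1 0" --pt "0 0 0 0 0 -1 0" --pt "0 0 0 0 0 -1 0" --pt "0 0 0 0 0 -0.5 0" --pt "0 0 0 0 0 0 0" --pt "0 0 0 0 0 0 0"

```text
t: 66.65
tool_pos: [0.4382, -0.2771, 0.2276]
orientation: [3.14, -0.112, 0.001]
force: [0.3, -0.2, -1.0]
opening: 0.0003
gripper_force: 0.0
```

```bash
python3 - <<'E'
from h import *
now(); panel()
f,W=cam('scene'); z=W[...,2]
save(f,'c10.png',s=1.4)
f,W=cam('side'); z=W[...,2]; H=hsv(f)
m=(abs(W[...,0]-.547)<.09)&(abs(W[...,1]-.029)<.06)&(z>.018)&(z<.03); print('tray edge',rect(W[m]))
f,W=cam('wrist'); z=W[...,2]
m=(abs(W[...,0]-.5355)<.03)&(abs(W[...,1]+.285)<.05)&(z>.13)&(z<.145); print('lip', rect(W[m]) if m.sum()>5 else '')
E
```

```text
t 66.65 p [ 438.2 -277.1  227.6] yaw -4.1 tilt z [ 0. -0. -1.] F [ 0.3 -0.2 -1. ] open 0.3 grip 0.0 q [-0.66 -0.09  1.72  0.    1.52  0.98]
lip top 92 -98.94870399065171 139.6462183086539
tray edge (array([546. ,  30.7]), 151.8, 98.3, -4.1)
lip (array([ 534.3, -287.3]), 69.4, 5.3, 84.9)
```

View pics/c10.png

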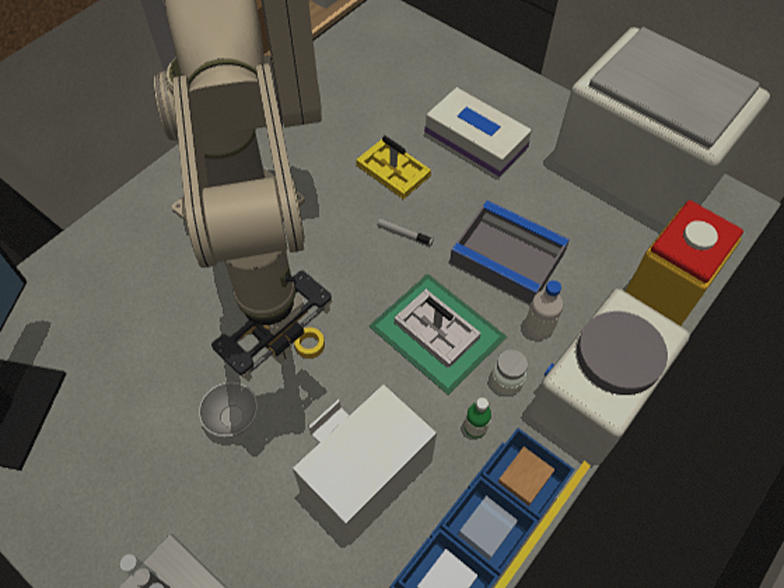

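The bin is home: the lip reads (534.3,-287.3), against (534.7,-287.2) at the start. The tray is centred on the mat at (437,327), and the other things are undisturbed.

```bash
python3 -c "
from plant import close_job
print(close_job())"
```

```text
the job is handed in; nothing more can be done
None
```

I handed the job in at about 67 s: the tray lies flat on the middle of the mat, all four packs are in the blue bin, the bin is pushed fully home, and none of the other things appear to have moved in the final picture.

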